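Close, weight and dye-up the lamp-foot casting mould

TASK

Make the casting mould ready for pouring a lamp foot: lay every piece of driftwood flat in the pocket of the lower half, then lower the top half level and gently over the two guide pins until it is fully home, and set one iron weight on it on either side of its handle. The dye settles quickly, so only then shake the blue bottle: hold it upright on the middle of the touch mixer's rubber platform, press it fully down and keep it there for two seconds, and finally stand it in the drip tray. Leave the amber bottle where it is.

Things in the scene. Friction and masses are not known exactly. Their poses are not given: they have to be found in the camera images.
- mould: lower half of the casting mould, fixed to the bench: white block 150 (x) x 240 (y) x 42 mm high; origin at the centre of its underside, z up. In its top an open pocket 124 (x) x 176 (y) mm, 30 mm deep. Two steel guide pins 12 mm thick stand on the top face at x = 0, y = +-104 mm, 38 mm tall, the upper 14 mm tapering to a 4 mm nose.
- pocket (a point): centre of the pocket's floor, 12 mm above the bench (30 mm below the mould's top face)
- pin_left (a point): tip of the guide pin on the mould's +y side, 80 mm above the bench
- pin_right (a point): tip of the guide pin on the mould's -y side, 80 mm above the bench
- mould_top: top half, loose, 0.6 kg: white plate 150 (x) x 240 (y) x 16 mm; two brass-rimmed through holes of 15 mm at x = 0, y = +-104 mm (1.5 mm play on the pins); fits either way round. Origin: centre of its underside; closed, 42 mm above the bench over the mould's centre. Black handle bar across the middle, 90 mm along x, 18 mm wide (y), 32 to 56 mm above the underside, on feet at x = +-38 mm.
- top_handle (a point): centre of the handle bar, 44 mm above the plate's underside
- driftwood1: grey-brown driftwood stick 105 (x) x 25 x 24 mm high, 45 g, flat enough not to roll; origin at the centre of its underside, x along it. May be absent.
- driftwood2: as driftwood1, darker brown; may be absent
- driftwood3: as driftwood1, paler; may be absent
- weight1: iron mould weight, about 0.6 kg: dark block 56 (x) x 48 (y) x 30 mm with a red grip rib on top, 50 mm long in x, 16 mm wide (y), from 30 to 54 mm above the underside; origin at the centre of its underside
- weight2: a second weight like weight1
- mixer: touch mixer, fixed: blue housing 124 (x) x 110 (y) mm, 68 mm high, with a black collar to 78 mm; origin at the centre of its underside
- pad_top (a point): centre of the top face of the mixer's round black rubber platform, 72 mm across, 100 mm above the bench when up; it moves down with the platform
- mixer_pad (a joint): how far the sprung platform is pressed down (m): 0 up, 0.008 fully down (about 6 N to start it, 11 N fully down); springs back up when let go
- dye_bottle: closed blue dye bottle, upright: round body 50 mm across up to 88 mm, then a shoulder and a white cap 34 mm across up to 115 mm high; paper band low on the body; 0.2 to 0.32 kg; origin at the centre of its underside
- drip_tray: fixed aluminium drip tray 120 x 120 mm outside, walls 4 mm thick and 14 mm high, floor 4 mm above the bench; origin at the centre of its underside
- amber_bottle: bystander: amber bottle of the same shape as the blue one, upright

How it is judged:
By the outcome, as a careful person would: the job done as asked, in the order asked, and still so for the second after the job is handed in, with the robot touching nothing.
Of driftwood1, driftwood2, driftwood3 only 2 to 3 are there at a start; the rules pass over those that are not, and their reading is None.
At some moment in a run one of driftwood1, driftwood2, driftwood3, weight1, weight2, mould_top may be knocked a few centimetres aside while the robot is not near it.
It also fails if it takes over 192 s, if anything falls off the work surface, if the arm or the gripper's body presses on something with over 40 N, if the wrist force passes 120 N, or if a joint passes its speed limit or range.

ROBOT

A 6-joint arm with a two-finger parallel gripper is mounted at the origin on the work surface. World frame = base frame: x ahead of the robot, y to its left, z up, the work surface at z = 0. Lengths are in m, angles in rad, forces in N, time in s.
With the tool pointing down it reaches from about 0.3 to 0.875 m from the base axis. Payload 6.4 kg.
Tool frame: the origin (TCP) lies midway between the tips of the shut fingers; the grasp point (between the pads) lies 19 mm behind it (grasp_offset is the distance from the TCP to the grasp point, in m); z points along the fingers, y is the line along which they close (so a half turn about z gives the same grasp; the last joint's range is limited). The gripper opens to 85 mm and grips with 20 to 120 N. Pads are 22 mm wide; open, the fingers measure 114 mm over their backs; the gripper's body (76 mm by 85 mm) begins 54 mm behind the grasp point. The pads swing forward as they close: fully open they stand 13 mm farther back than shut.
Start: joints at [-1.52, 0.181, 1.607, -0, 1.354, -0.206], TCP at [0.146, -0.556, 0.207] pointing down, gripper open.
Joint ranges: [-2.99, 2.99], [-0.89, 2.07], [0.3, 2.58], [-1.14, 4.28], [0, 2.63], [-3.12, 3.12]. Speed limits (rad/s): [2.57, 2.57, 3.01, 3.14, 3.14, 3.14].

INTERFACE

Orientations are given as a unit quaternion [w, x, y, z].
In Python, from bench import * gives the robot as it stands. The module is installed in compiled form; this text tells all that it offers.
- The arm moves only by the tool servo_tool, never from a script. Its argument "commands" is text: rows parted by semicolons, each of 7 numbers parted by spaces: the turn, a rotation vector about the tool's x, y, z in rad, then the shift along the tool's x, y, z in mm, then the opening, from 0 (shut) to 1 (fully open). In form: wx wy wz dx dy dz claw; .... A call has 1 to 5 rows; each row shifts and turns the commanded pose from where the row before left it, along the tool's axes as they then stand; what a row does not reach is not made up. A row lasts 1/8 s, in which the tool goes at most 62.5 mm and 10.7 degrees, less where a joint would pass 70% of its speed; a pose out of reach is approached as far as the arm can. A call with a gripper value outside its range is refused whole. The fingers move at their own pace and stop on an object; the grip force is fixed at half the most. Time passes only in rows, so rows that do not move let the fingers close. It gives the time, the measured TCP pose, the force, the opening and the grip force at its end, in the units of the state.
- get_obs(): the state, without advancing time (a new reading comes with each control period).
- camera(name): name is "side" or "top" or "wrist"; returns the picture (400x640x3 uint8, blue, green, red); there is no depth.
- calibration(name): a dict with "fx", "fy", "cx", "cy" (pixels), "R" (3x3) and "t" (3): a world point X has camera coordinates R X + t. Camera axes: x right, y down, z forward; pixel columns grow to the right and rows downward; lengths in m; the calibration is good to about 2 mm. A picture is of the moment at which its call begins: read the wrist's pose just before it. calibration takes no time and is no camera call; for the wrist camera it gives the pose at the moment of the call.
- hand_in(): hands the job in; it is judged then, once.
The state is a dict: "time_s": time; "q": joint angles; "dq": joint speeds; "joint_efforts": joint torques, N m; "eef_pos": TCP position; "eef_rot": TCP orientation; "wrist_force": force on the tool from outside, world axes, zero at the start; "torque": the same for the moment, N m; "opening": opening from 0.0 (shut) to 1.0 (fully open); "grasp_force": force on a finger pad.
Only numpy, scipy, OpenCV 4.12 (cv2) and the standard library are available. Lean on these libraries where they do the work, as an engineer would, in place of code of your own. Each camera call takes 0.05 s, during which the arm holds its last target. There are 200 camera calls.

## Working session

There is one attempt and no reset: what is moved stays moved. The work goes in short steps, Python scripts to look and compute and a tool call to move; the robot and the scene stay as the last step left them, time stands still between calls to the robot, and variables do not carry over. Pictures are saved under pics/ and viewed, at most 14 in all, crops included, and the job is handed in when it is done.

Besides the shell and the picture viewer there is one more tool, called by a JSON object that holds its "fn" and its "kwargs", one argument or row to a line. servo_tool: Moves the arm, as the interface text tells. Its arguments: {"type":"object","properties":{"commands":{"type":"string"}},"required":["commands"]}

```bash
mkdir -p pics; python3 - <<'E'
from bench import *
import cv2,numpy as np
for n in("top","side"):
    cv2.imwrite(f"pics/{n}0.png",camera(n)); 
    c=calibration(n); print(n,c)
o=get_obs(); print(o)
E
```

```text
top {'fx': 376.03674046009246, 'fy': 376.03674046009246, 'cx': 316.05905733508723, 'cy': 201.24948420905727, 'R': array([[-0.00654282, -0.99992768,  0.01009081],
       [-0.99307457,  0.00531358, -0.1173655 ],
       [ 0.11730339, -0.01078883, -0.99303752]]), 't': array([0.00303382, 0.55168751, 1.06212233])}
side {'fx': 427.71564795661885, 'fy': 427.71564795661885, 'cx': 320.69292041530883, 'cy': 199.96364866212636, 'R': array([[-0.98162597, -0.19078983, -0.00311515],
       [-0.13243035,  0.69293465, -0.70873392],
       [ 0.13737782, -0.69529908, -0.70546901]]), 't': array([0.51978917, 0.14323696, 0.96376535])}
{'time_s': 0.1, 'q': array([-1.52027969e+00,  1.81461994e-01,  1.60790032e+00, -3.58788874e-06,
        1.35380157e+00, -2.06269292e-01]), 'dq': array([ 0.00241371,  0.00090727, -0.00310364,  0.00023249,  0.00133768,
       -0.00031633]), 'joint_efforts': array([ 9.08210695e-04, -4.45876729e+01, -3.52237880e+01, -2.89740183e-04,
        4.07515254e-03,  1.55343736e-05]), 'eef_pos': array([ 0.14604004, -0.55559664,  0.20598066]), 'eef_rot': array([-7.83368851e-04,  9.91768584e-01,  1.28040846e-01,  5.93726210e-05]), 'wrist_force': array([-0.22340184, -0.55088627, -0.30577164]), 'torque': array([ 0.03919534, -0.00476991, -0.03365842]), 'grasp_force': 0.0, 'opening': 1.0020418226168941}
```

View pics/top0.png

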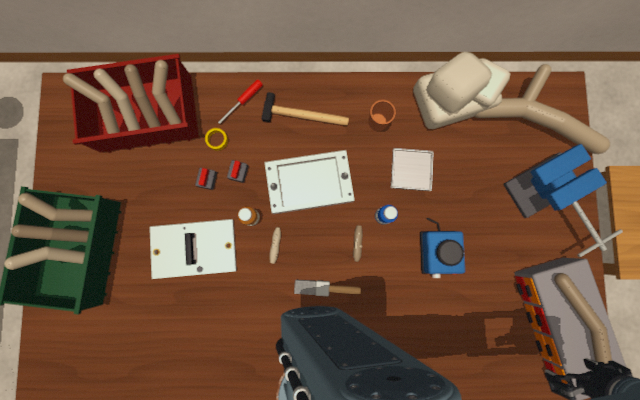

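View pics/side0.png

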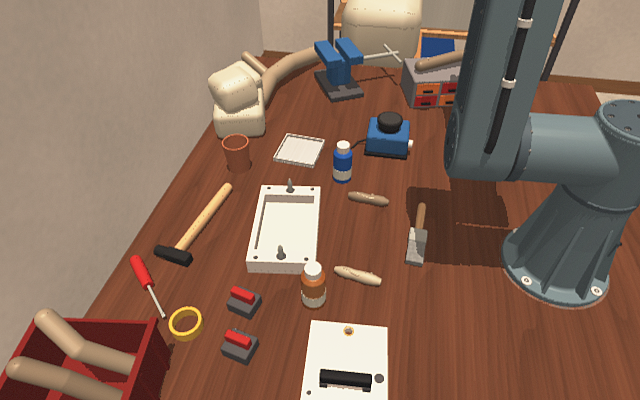

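Top shows the mould about (309,181), top half (193,249), sticks (275,245) and (358,243), weights (206,178) and (238,171), amber bottle (249,216), blue bottle (387,214), tray (412,169) and mixer (443,252). The side view confirms only two sticks. Next I segment and localise.

```bash
cat > h.py <<'E'
from bench import *
import cv2,numpy as np
def px2w(c,u,v,z):
    d=c["R"].T@np.array([(u-c["cx"])/c["fx"],(v-c["cy"])/c["fy"],1.]); o=-c["R"].T@c["t"]
    return o+d*(z-o[2])/d[2]
def w2px(c,p):
    q=c["R"]@np.array(p)+c["t"]; return c["fx"]*q[0]/q[2]+c["cx"],c["fy"]*q[1]/q[2]+c["cy"]
def rect(c,poly,z):
    """min-area rect of contour pixels mapped to plane z: centre, long-axis angle deg, (long,short) mm"""
    w=np.array([px2w(c,u,v,z)[:2] for u,v in np.reshape(poly,(-1,2))],np.float32)*1000
    (cx,cy),(a,b),t=cv2.minAreaRect(w)
    if a<b: t+=90;a,b=b,a
    return np.round([cx,cy,(t+90)%180-90,a,b],1)
def blobs(m,amin):
    m=cv2.morphologyEx(m.astype(np.uint8)*255,cv2.MORPH_OPEN,np.ones((2,2)))
    cs,_=cv2.findContours(m,cv2.RETR_EXTERNAL,cv2.CHAIN_APPROX_NONE)
    return [k for k in cs if cv2.contourArea(k)>amin]
def yaw():
    w,x,y,z=get_obs()["eef_rot"]; return 2*np.arctan2(y,x)
def go(x,y,z,psi=None):
    """shift/turn in tool axes to world TCP target (mm, deg), tool down"""
    o=get_obs(); p=o["eef_pos"]*1000; a=yaw(); d=np.array([x,y,z])-p
    t=0
    if psi is not None:
        t=(a-np.radians(psi)+np.pi/2)%np.pi-np.pi/2
        a2=a-t
    else: a2=a
    f=lambda a:np.round([d[0]*np.cos(a)+d[1]*np.sin(a),d[0]*np.sin(a)-d[1]*np.cos(a),-d[2]],1)
    print("yaw",np.degrees(a).round(1),"turn wz",t.round(3),"shift pre-turn axes",f(a),"post-turn axes",f(a2))
E
python3 - <<'E'
from h import *
im=cv2.imread("pics/top0.png"); c=calibration("top")
cv2.imwrite("pics/crop0.png",cv2.resize(im[145:305,140:460],None,fx=2.5,fy=2.5,interpolation=cv2.INTER_CUBIC))
h=cv2.cvtColor(im,cv2.COLOR_BGR2HSV); H,S,V=cv2.split(h)
def show(n,m,z,amin=15):
    for k in blobs(m,amin):
        x,y,w,hh=cv2.boundingRect(k)
        if 140<x<480 and 140<y<300: print(n,(x,y,w,hh),rect(c,k,z))
white=(S<45)&(V>170)
show("white42",white,.042,300); show("white16",white,.016,300)
show("red54",((H<6)|(H>174))&(S>170)&(V>100),.054)
show("blue",(H>100)&(H<115)&(S>150)&(V>60),.068)
show("wood",(H>8)&(H<22)&(S<120)&(V>110),.015)
E
```

```text
white42 (151, 221, 86, 59) [414.9 349.2 -85.2 235.6 146.9]
white42 (266, 152, 89, 62) [607.2  17.4 -81.6 241.  150.3]
white42 (393, 151, 41, 40) [ 639.9 -284.3   85.6  117.2  113.1]
white16 (151, 221, 86, 59) [414.7 357.4 -85.2 241.3 150.4]
white16 (266, 152, 89, 62) [611.7  17.5 -81.6 246.9 153.9]
white16 (393, 151, 41, 40) [ 645.2 -291.4   85.6  120.1  115.8]
red54 (200, 169, 9, 17) [620.2 321.2 -11.2  48.1  15.4]
red54 (232, 162, 9, 17) [641.2 229.1 -14.6  48.6  15.9]
blue (424, 233, 41, 41) [ 4.010e+02 -3.544e+02 -4.000e-01  1.102e+02  1.102e+02]
blue (379, 207, 16, 16) [ 502.6 -193.2   30.2   47.8   33.9]
wood (295, 281, 36, 16) [300.9  11.5  87.6 101.4  39.9]
wood (194, 239, 4, 22) [414.6 350.6   1.8  60.9   8.7]
wood (271, 228, 11, 37) [423.5 117.7  -7.9 105.4  24.3]
wood (355, 227, 8, 36) [ 426.2 -123.6   -1.2  101.8   20.4]
wood (391, 149, 44, 43) [ 647.8 -290.9   85.2  124.8  122.8]
```

View pics/crop0.png

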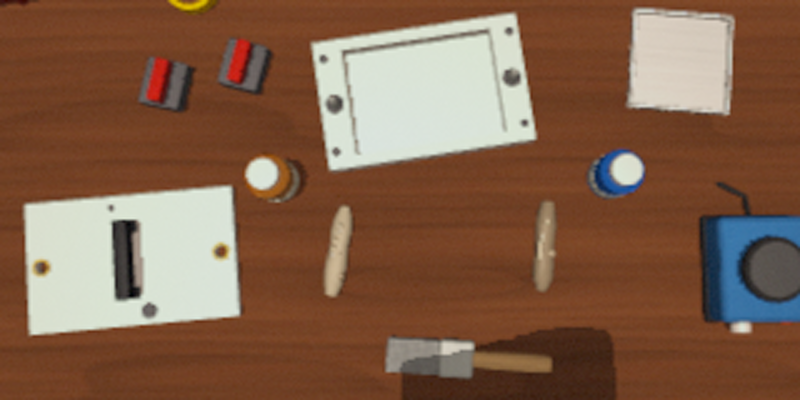

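```bash
python3 -c "
from h import *
go(426,-124,120,-1)"
```

```text
yaw 14.7 turn wz 0.274 shift pre-turn axes [ 380.4 -346.3   86. ] post-turn axes [ 272.4 -436.4   86. ]
```

{"fn": "servo_tool", "kwargs": {
  "commands": "0 0 0.137 0 0 0 1;0 0 0.137 0 0 0 1;0 0 0 30.2 -48.5 0 1;0 0 0 30.2 -48.5 0 1;0 0 0 30.2 -48.5 0 1"
}}

```text
time_s: 0.72
eef_pos: [0.2397, -0.4105, 0.2062]
eef_rot: [-0.0, 1.0, -0.009, -0.0]
wrist_force: [0.3, -0.6, 1.0]
opening: 1.007
grasp_force: 0.0
```

{"fn": "servo_tool", "kwargs": {
  "commands": "0 0 0 30.2 -48.5 0 1;0 0 0 30.2 -48.5 0 1;0 0 0 30.2 -48.5 0 1;0 0 0 30.2 -48.5 0 1;0 0 0 30.2 -48.5 0 1"
}}

```text
time_s: 1.35
eef_pos: [0.3949, -0.1706, 0.2067]
eef_rot: [0.0, 1.0, -0.009, 0.0]
wrist_force: [1.6, -0.3, 0.4]
opening: 0.997
grasp_force: 0.0
```

{"fn": "servo_tool", "kwargs": {
  "commands": "0 0 0 30.2 -48.5 0 1;0 0 0 0 0 0 1;0 0 0 0 0 0 1"
}}

```text
time_s: 1.72
eef_pos: [0.425, -0.1242, 0.2065]
eef_rot: [0.0, 1.0, -0.008, -0.0]
wrist_force: [-0.8, -0.6, 0.4]
opening: 1.0
grasp_force: 0.0
```

```bash
python3 - <<'E'
from h import *
c=calibration("wrist"); im=camera("wrist"); cv2.imwrite("pics/w1.png",im); cv2.imwrite("pics/t1.png",camera("top"))
o=get_obs();print(o["eef_pos"],o["wrist_force"],o["time_s"]); go(426,-124,120,-1)
print(w2px(c,[.426,-.124,.012]), c["t"], -c["R"].T@c["t"])
E
```

```text
[ 0.42478802 -0.12531142  0.20660306] [-0.01373991  0.29688038 -0.71266013] 1.825
yaw -1.1 turn wz -0.001 shift pre-turn axes [ 1.2 -1.3 86.6] post-turn axes [ 1.2 -1.3 86.6]
(np.float64(315.71948470648914), np.float64(168.16898109232451)) [-0.1155625   0.37283693  0.49793213] [ 0.49545952 -0.12410099  0.37338624]
```

View pics/w1.png

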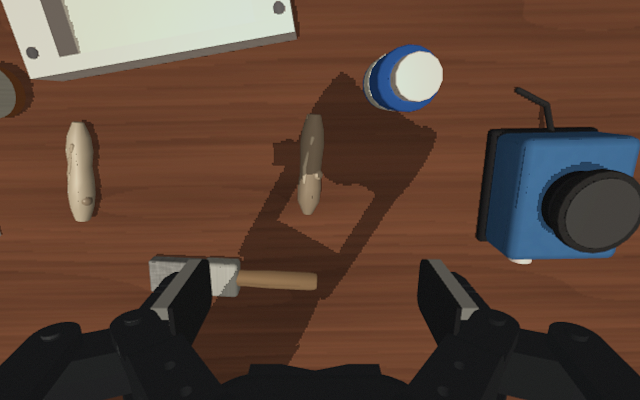

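View pics/t1.png

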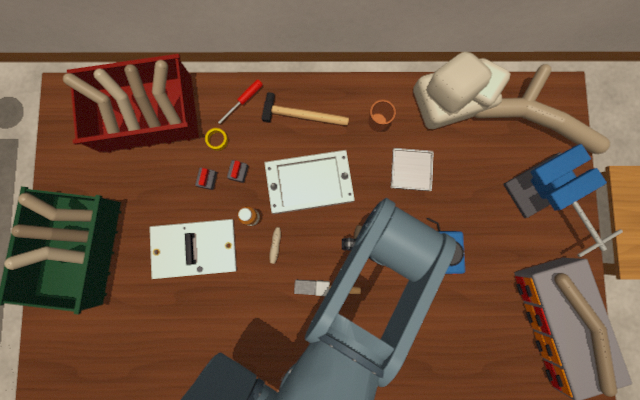

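The wrist view shows the near stick from (315,115) to (308,213) and the other from (79,122) to (83,220). There's no third stick anywhere, and the area by the base is clear.

```bash
python3 - <<'E'
from h import *
c=calibration("wrist")
for a,b in(((316,115),(307,214)),((79,122),(83,220))):
    p,q=px2w(c,*a,.012),px2w(c,*b,.012); d=p-q; m=(p+q)/2*1000
    print(m,np.degrees(np.arctan2(d[1],d[0])),np.linalg.norm(d))
    go(m[0],m[1],5,np.degrees(np.arctan2(d[1],d[0])))
E
```

```text
[ 427.65783382 -120.50372665   12.        ] -6.337493387399499 0.10505283564812627
yaw -1.1 turn wz 0.092 shift pre-turn axes [  2.8  -4.9 201.6] post-turn axes [  2.3  -5.1 201.6]
[425.2419536  121.82861268  12.        ] -9.400926744541946 0.10587872155785318
yaw -1.1 turn wz 0.145 shift pre-turn axes [  -4.2 -247.1  201.6] post-turn axes [ -39.9 -243.9  201.6]
```

{"fn": "servo_tool", "kwargs": {
  "commands": "0 0 0.092 0 0 30 1;0 0 0 2.3 -5.1 60 1;0 0 0 0 0 60 1;0 0 0 0 0 40 1;0 0 0 0 0 12 1"
}}

```text
time_s: 2.45
eef_pos: [0.4258, -0.1198, 0.0026]
eef_rot: [-0.001, 0.998, -0.056, -0.002]
wrist_force: [-0.5, 0.1, -0.6]
opening: 0.998
grasp_force: 0.0
```

{"fn": "servo_tool", "kwargs": {
  "commands": "0 0 0 0 0 0 0;0 0 0 0 0 0 0;0 0 0 0 0 0 0;0 0 0 0 0 0 0;0 0 0 0 0 0 0"
}}

```text
time_s: 3.08
eef_pos: [0.4285, -0.1196, 0.0052]
eef_rot: [0.0, 0.999, -0.054, 0.0]
wrist_force: [0.1, -0.6, 1.3]
opening: 0.003
grasp_force: 0.0
```

{"fn": "servo_tool", "kwargs": {
  "commands": "0 0 0 0 0 0 0;0 0 0 0 0 -50 0;0 0 0 0 0 -50 0;0 0 0 0 0 0 0"
}}

```text
time_s: 3.58
eef_pos: [0.4312, -0.1212, 0.1087]
eef_rot: [0.002, 0.999, -0.054, 0.004]
wrist_force: [0.3, 0.4, -0.8]
opening: -0.001
grasp_force: 0.0
```

```bash
python3 - <<'E'
from h import *
# mould pose from top: slot targets
th=np.radians(8.4); R=np.array([[np.cos(th),-np.sin(th)],[np.sin(th),np.cos(th)]])
for y in(-40,40): print(y, R@[0,y]+[607,17.4])
t=R@[0,-40]+[607,17.4]; go(t[0],t[1],60,8.4)
E
```

```text
-40 [612.84332114 -22.17089332]
40 [601.15667886  56.97089332]
yaw -6.2 turn wz -0.256 shift pre-turn axes [ 169.8 -118.2   48.7] post-turn axes [194.2 -71.5  48.7]
```

The fingers shut on nothing, so I look before trying again.

```bash
python3 - <<'E'
from h import *
c=calibration("wrist"); im=camera("wrist"); cv2.imwrite("pics/w2.png",im);print(w2px(c,[.4276,-.1205,.012]))
E
```

```text
(np.float64(315.4169114049109), np.float64(198.4692474023689))
```

View pics/w2.png

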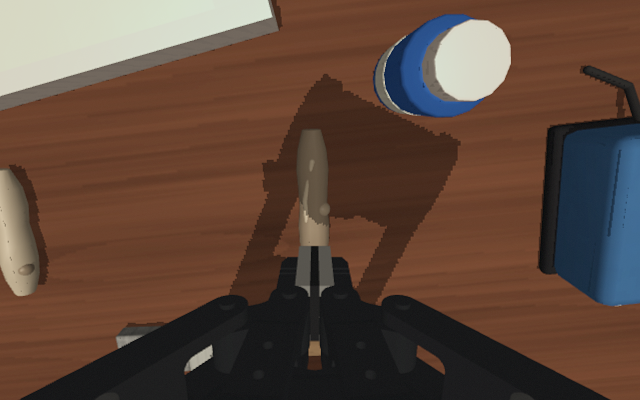

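```bash
python3 - <<'E'
from h import *
c=calibration("wrist"); t=px2w(c,312,129,.012); e=px2w(c,314,246,.018); print(t,e,t-e)
d=np.load if 0 else None
im=cv2.imread("pics/w2.png"); h=cv2.cvtColor(im,cv2.COLOR_BGR2HSV)
print(px2w(c,298,190,.012),px2w(c,328,190,.012))
s=cv2.imwrite("pics/s2.png",cv2.resize(camera("side")[150:330,250:490],None,fx=3,fy=3))
E
```

```text
[ 0.4791588  -0.12265312  0.012     ] [ 0.38934545 -0.11428745  0.018     ] [ 0.08981335 -0.00836567 -0.006     ]
[ 0.4344449  -0.10682531  0.012     ] [ 0.43192883 -0.12980581  0.012     ]
```

View pics/s2.png

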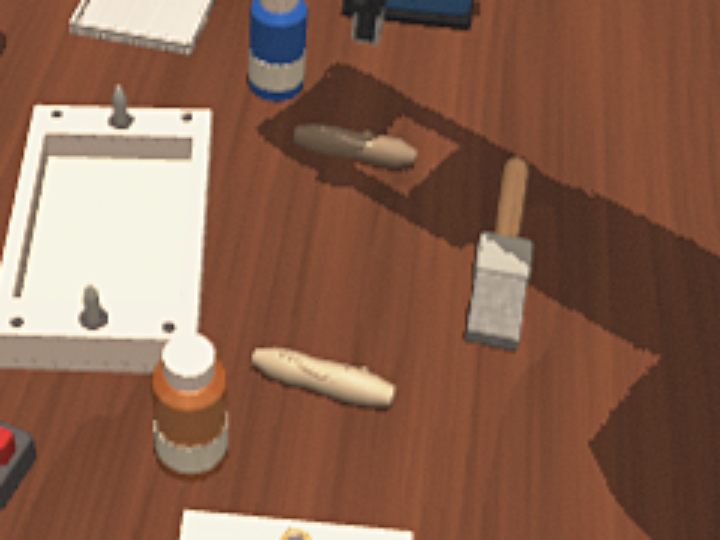

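The stick lies almost where the fingers closed, so it slipped out, probably because the grip was too high. I'll retry lower with the fingers pre-closed.

```bash
python3 - <<'E'
from h import *
go(429,-118,2,-5.5); o=get_obs(); print(o["opening"],o["eef_pos"])
E
```

```text
yaw -6.3 turn wz -0.013 shift pre-turn axes [  0.6  -1.7 102.9] post-turn axes [  0.6  -1.6 102.9]
0.0014790141583274883 [ 0.42825938 -0.11958257  0.10487755]
```

{"fn": "servo_tool", "kwargs": {
  "commands": "0 0 -0.01 0.6 -1.6 0 0.5;0 0 0 0 0 0 0.5;0 0 0 0 0 50 0.5;0 0 0 0 0 35 0.5;0 0 0 0 0 15 0.5"
}}

```text
time_s: 4.3
eef_pos: [0.427, -0.1169, 0.0023]
eef_rot: [-0.001, 0.999, -0.05, -0.002]
wrist_force: [-0.2, 0.2, 0.1]
opening: 0.502
grasp_force: 0.0
```

{"fn": "servo_tool", "kwargs": {
  "commands": "0 0 0 0 0 1.5 0.4;0 0 0 0 0 0 0.35"
}}

```text
time_s: 4.55
eef_pos: [0.4298, -0.1185, 0.0042]
eef_rot: [0.0, 0.999, -0.05, 0.001]
wrist_force: [0.9, -0.5, 0.1]
opening: 0.355
grasp_force: 0.0
```

{"fn": "servo_tool", "kwargs": {
  "commands": "0 0 0 0 0 0 0.27;0 0 0 0 0 0 0.25"
}}

```text
time_s: 4.8
eef_pos: [0.4297, -0.1184, 0.0042]
eef_rot: [0.0, 0.999, -0.05, 0.001]
wrist_force: [-0.1, 0.5, 0.1]
opening: 0.252
grasp_force: 0.0
```

{"fn": "servo_tool", "kwargs": {
  "commands": "0 0 0 0 0 0 0.2;0 0 0 0 0 0 0.2"
}}

```text
time_s: 5.05
eef_pos: [0.429, -0.1181, 0.0035]
eef_rot: [0.0, 0.999, -0.05, 0.0]
wrist_force: [-1.2, -0.9, -0.4]
opening: 0.199
grasp_force: 0.0
```

```bash
python3 - <<'E'
from h import *
a=camera("wrist"); b=camera("side")[90:290,250:490]
c=calibration("wrist"); cs=calibration("side")
print(w2px(c,get_obs()["eef_pos"]),w2px(cs,get_obs()["eef_pos"]), c["R"],-c["R"].T@c["t"])
cv2.imwrite("pics/c3.png",np.hstack([cv2.resize(a,(480,300)),cv2.resize(b,(320,300))[:, :320]]))
E
```

```text
(np.float64(317.07237231175037), np.float64(241.4845932553291)) (np.float64(367.7294892419478), np.float64(200.83908763919834)) [[-0.09904422 -0.99508152 -0.00173676]
 [-0.95551294  0.09461823  0.27936072]
 [-0.27782236  0.02932856 -0.96018466]] [ 0.49887294 -0.12382059  0.17031828]
```

View pics/c3.png

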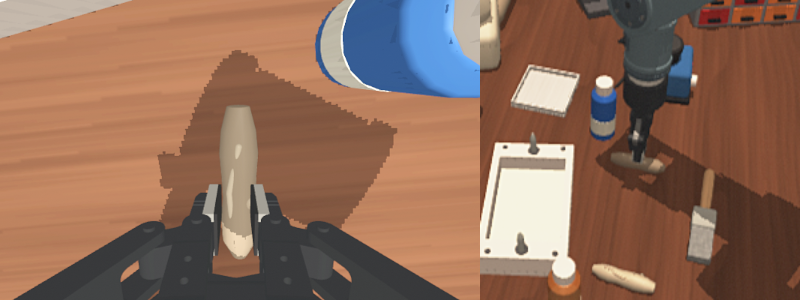

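The stick is between the pads (pads at about columns 217 and 254 in the half-size view), so I keep closing in small steps.

{"fn": "servo_tool", "kwargs": {
  "commands": "0 0 0 0 0 0 0.15;0 0 0 0 0 0 0.15"
}}

```text
time_s: 5.4
eef_pos: [0.4289, -0.118, 0.0033]
eef_rot: [-0.0, 0.999, -0.05, -0.0]
wrist_force: [0.6, -0.7, 0.9]
opening: 0.151
grasp_force: 0.0
```

{"fn": "servo_tool", "kwargs": {
  "commands": "0 0 0 0 0 0 0.1;0 0 0 0 0 0 0.1"
}}

```text
time_s: 5.65
eef_pos: [0.4289, -0.1181, 0.0033]
eef_rot: [-0.0, 0.999, -0.05, -0.0]
wrist_force: [-0.3, -0.3, -0.0]
opening: 0.099
grasp_force: 0.0
```

{"fn": "servo_tool", "kwargs": {
  "commands": "0 0 0 0 0 0 0.05;0 0 0 0 0 0 0.05"
}}

```text
time_s: 5.9
eef_pos: [0.4289, -0.118, 0.0033]
eef_rot: [-0.0, 0.999, -0.05, 0.0]
wrist_force: [0.2, 1.5, -0.3]
opening: 0.051
grasp_force: 0.0
```

```bash
python3 - <<'E'
from h import *
a=camera("wrist")
cv2.imwrite("pics/c4.png",a[120:400,160:480])
E
```

```text
(no output)
```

View pics/c4.png

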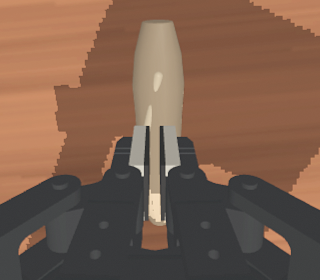

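{"fn": "servo_tool", "kwargs": {
  "commands": "0 0 0 0 0 2 0.05;0 0 0 0 0 0 0.05"
}}

```text
time_s: 6.2
eef_pos: [0.4288, -0.118, 0.0011]
eef_rot: [-0.0, 0.999, -0.05, -0.0]
wrist_force: [-0.4, 0.3, -0.2]
opening: 0.044
grasp_force: 0.0
```

{"fn": "servo_tool", "kwargs": {
  "commands": "0 0 0 0 0 2 0.05;0 0 0 0 0 0 0.05"
}}

```text
time_s: 6.45
eef_pos: [0.4291, -0.1181, -0.0003]
eef_rot: [0.0, 0.999, -0.05, -0.0]
wrist_force: [-2.7, 1.0, 6.8]
opening: 0.051
grasp_force: 3.4
```

{"fn": "servo_tool", "kwargs": {
  "commands": "0 0 0 0 0 1 0.05;0 0 0 0 0 0 0.05"
}}

```text
time_s: 6.7
eef_pos: [0.4291, -0.1182, -0.0003]
eef_rot: [0.0, 0.999, -0.049, -0.0]
wrist_force: [-7.3, 3.2, 20.9]
opening: 0.051
grasp_force: 10.1
```

The contact came at z of about 0 with the fingertips visibly on top of the stick. I'll check the true tip height by touching the bare bench beside it.

{"fn": "servo_tool", "kwargs": {
  "commands": "0 0 0 0 0 -42 0.05;0 0 0 -48 0 0 0.05;0 0 0 -48 0 0 0.05;0 0 0 0 0 38 0.05;0 0 0 0 0 0 0.05"
}}

```text
time_s: 7.32
eef_pos: [0.3315, -0.1073, 0.0012]
eef_rot: [-0.001, 0.999, -0.05, -0.002]
wrist_force: [0.8, 1.2, 0.6]
opening: 0.051
grasp_force: 0.0
```

{"fn": "servo_tool", "kwargs": {
  "commands": "0 0 0 0 0 3 0.05;0 0 0 0 0 3 0.05;0 0 0 0 0 0 0.05"
}}

```text
time_s: 7.7
eef_pos: [0.3337, -0.1086, -0.0037]
eef_rot: [-0.0, 0.999, -0.049, -0.0]
wrist_force: [0.2, -0.5, -0.5]
opening: 0.05
grasp_force: 0.0
```

{"fn": "servo_tool", "kwargs": {
  "commands": "0 0 0 0 0 5 0.05;0 0 0 0 0 3 0.05;0 0 0 0 0 0 0.05"
}}

```text
time_s: 8.07
eef_pos: [0.3331, -0.1083, -0.012]
eef_rot: [-0.0, 0.999, -0.05, -0.0]
wrist_force: [0.8, -0.5, 0.6]
opening: 0.052
grasp_force: 0.0
```

{"fn": "servo_tool", "kwargs": {
  "commands": "0 0 0 0 0 3 0.05;0 0 0 0 0 2 0.05;0 0 0 0 0 0 0.05"
}}

```text
time_s: 8.45
eef_pos: [0.3333, -0.1084, -0.0169]
eef_rot: [-0.0, 0.999, -0.05, -0.0]
wrist_force: [-0.3, -0.5, 0.4]
opening: 0.051
grasp_force: 0.0
```

{"fn": "servo_tool", "kwargs": {
  "commands": "0 0 0 0 0 2 0.05;0 0 0 0 0 0 0.05"
}}

```text
time_s: 8.7
eef_pos: [0.3333, -0.1085, -0.0188]
eef_rot: [-0.0, 0.999, -0.05, -0.0]
wrist_force: [0.2, 0.5, 0.1]
opening: 0.05
grasp_force: 0.0
```

{"fn": "servo_tool", "kwargs": {
  "commands": "0 0 0 0 0 2 0.05;0 0 0 0 0 0 0.05"
}}

```text
time_s: 8.95
eef_pos: [0.3333, -0.1085, -0.0208]
eef_rot: [-0.0, 0.999, -0.05, -0.0]
wrist_force: [-0.7, 0.1, 1.0]
opening: 0.048
grasp_force: 0.0
```

{"fn": "servo_tool", "kwargs": {
  "commands": "0 0 0 0 0 1 0.05;0 0 0 0 0 0 0.05"
}}

```text
time_s: 9.2
eef_pos: [0.3334, -0.1085, -0.0218]
eef_rot: [-0.0, 0.999, -0.05, -0.0]
wrist_force: [0.5, -0.7, 1.1]
opening: 0.047
grasp_force: 0.0
```

{"fn": "servo_tool", "kwargs": {
  "commands": "0 0 0 0 0 1 0.05;0 0 0 0 0 0 0.05"
}}

```text
time_s: 9.45
eef_pos: [0.3334, -0.1085, -0.0228]
eef_rot: [-0.0, 0.999, -0.05, -0.0]
wrist_force: [0.4, -1.3, -0.9]
opening: 0.051
grasp_force: 0.0
```

{"fn": "servo_tool", "kwargs": {
  "commands": "0 0 0 0 0 1 0.05;0 0 0 0 0 0 0.05"
}}

```text
time_s: 9.7
eef_pos: [0.3333, -0.1085, -0.0238]
eef_rot: [-0.0, 0.999, -0.05, -0.0]
wrist_force: [0.8, 0.0, -0.2]
opening: 0.051
grasp_force: 0.0
```

{"fn": "servo_tool", "kwargs": {
  "commands": "0 0 0 0 0 1 0.05;0 0 0 0 0 0 0.05"
}}

```text
time_s: 9.95
eef_pos: [0.3335, -0.1086, -0.0243]
eef_rot: [-0.0, 0.999, -0.049, -0.0]
wrist_force: [-2.4, 1.7, 9.5]
opening: 0.051
grasp_force: 4.9
```

{"fn": "servo_tool", "kwargs": {
  "commands": "0 0 0 0 0 1 0.05;0 0 0 0 0 0 0.05"
}}

```text
time_s: 10.2
eef_pos: [0.3335, -0.1086, -0.0244]
eef_rot: [-0.0, 0.999, -0.049, -0.001]
wrist_force: [-8.6, 4.9, 32.0]
opening: 0.049
grasp_force: 15.7
```

{"fn": "servo_tool", "kwargs": {
  "commands": "0 0 0 0 0 1 0.05;0 0 0 0 0 0 0.05"
}}

```text
time_s: 10.45
eef_pos: [0.3335, -0.1087, -0.0245]
eef_rot: [-0.0, 0.999, -0.049, -0.001]
wrist_force: [-14.3, 8.3, 53.1]
opening: 0.049
grasp_force: 26.5
```

The tips touch the bench at a reading of −24 mm, so the real tips sit 24 mm above the reported TCP. I'll subtract 24 mm from every height from here on.

{"fn": "servo_tool", "kwargs": {
  "commands": "0 0 0 0 0 -60 0.6;0 0 0 0 0 -20 0.6;0 0 0 0 0 0 0.6"
}}

```text
time_s: 10.82
eef_pos: [0.3348, -0.1096, 0.0548]
eef_rot: [0.001, 0.999, -0.05, 0.002]
wrist_force: [-0.6, 0.2, -1.3]
opening: 0.599
grasp_force: 0.0
```

```bash
python3 - <<'E'
from h import *
c=calibration("wrist"); o=get_obs(); p=o["eef_pos"]; a=yaw(); x=np.array([np.cos(a),np.sin(a),0])
for dz in(0,.024,.043):
  for dx in(-.011,0,.011): print(dz,dx,np.round(w2px(c,p+[0,0,dz]+dx*x)))
print(p,o["time_s"],o["wrist_force"])
go(429,-118,-22,-5.5)
E
```

```text
0 -0.011 [317. 261.]
0 0 [317. 241.]
0 0.011 [317. 221.]
0.024 -0.011 [318. 284.]
0.024 0 [318. 262.]
0.024 0.011 [318. 239.]
0.043 -0.011 [318. 308.]
0.043 0 [318. 283.]
0.043 0.011 [318. 258.]
[ 0.33481423 -0.10958611  0.05475196] 10.825 [-0.55594911  0.24335028 -1.29634605]
yaw -5.7 turn wz -0.003 shift pre-turn axes [94.6 -0.9 76.8] post-turn axes [94.6 -0.7 76.8]
```

{"fn": "servo_tool", "kwargs": {
  "commands": "0 0 0 47 0 0 0.6;0 0 0 47 -0.7 0 0.6;0 0 0 0 0 40 0.6;0 0 0 0 0 36 0.6;0 0 0 0 0 0 0.6"
}}

```text
time_s: 11.45
eef_pos: [0.4252, -0.1161, -0.0257]
eef_rot: [-0.001, 0.999, -0.05, -0.002]
wrist_force: [-0.4, -0.5, 1.0]
opening: 0.601
grasp_force: 0.0
```

{"fn": "servo_tool", "kwargs": {
  "commands": "0 0 0 0 0 0 0;0 0 0 0 0 0 0;0 0 0 0 0 0 0;0 0 0 0 0 0 0;0 0 0 0 0 0 0"
}}

```text
time_s: 12.08
eef_pos: [0.4271, -0.1172, -0.0225]
eef_rot: [0.0, 0.999, -0.05, 0.0]
wrist_force: [-0.4, 0.8, -0.6]
opening: 0.28
grasp_force: 58.8
```

{"fn": "servo_tool", "kwargs": {
  "commands": "0 0 0 0 0 -60 0;0 0 0 0 0 -60 0;0 0 0 0 0 0 0"
}}

```text
time_s: 12.45
eef_pos: [0.4307, -0.1192, 0.1023]
eef_rot: [0.002, 0.999, -0.049, 0.005]
wrist_force: [0.7, -0.3, 0.1]
opening: 0.279
grasp_force: 59.0
```

```bash
python3 - <<'E'
from h import *
go(613,-22,90,8.4)
E
```

```text
yaw -5.7 turn wz -0.246 shift pre-turn axes [ 171.8 -114.7   12.3] post-turn axes [194.6 -69.5  12.3]
```

{"fn": "servo_tool", "kwargs": {
  "commands": "0 0 -0.123 0 0 0 0;0 0 -0.123 0 0 0 0;0 0 0 50 -18 0 0;0 0 0 50 -18 0 0;0 0 0 50 -18 0 0"
}}

```text
time_s: 13.08
eef_pos: [0.5681, -0.0408, 0.0961]
eef_rot: [-0.0, 0.997, 0.073, -0.001]
wrist_force: [0.6, -1.0, 1.1]
opening: 0.28
grasp_force: 58.9
```

{"fn": "servo_tool", "kwargs": {
  "commands": "0 0 0 44 -15 0 0;0 0 0 0 0 0 0;0 0 0 0 0 0 0"
}}

```text
time_s: 13.45
eef_pos: [0.6074, -0.0203, 0.0957]
eef_rot: [-0.0, 0.997, 0.074, -0.001]
wrist_force: [-0.8, 1.3, -0.6]
opening: 0.282
grasp_force: 59.0
```

```bash
python3 - <<'E'
from h import *
im=camera("wrist"); c=calibration("wrist"); cv2.imwrite("pics/w5.png",im)
np.savez("w5.npz",**c)
go(613,-22,-8,8.4)
for y in(-104,104):
    th=np.radians(8.4); print(w2px(c,[.607-y/1e3*np.sin(th),.0174+y/1e3*np.cos(th),.08]))
print(get_obs()["eef_pos"])
E
```

```text
yaw 8.4 turn wz -0.0 shift pre-turn axes [  5.4   2.2 104.1] post-turn axes [  5.4   2.2 104.1]
(np.float64(436.94952505095), np.float64(222.03182064631423))
(np.float64(61.89407575054025), np.float64(221.7677759609536))
[ 0.60730398 -0.02066398  0.09611471]
```

View pics/w5.png

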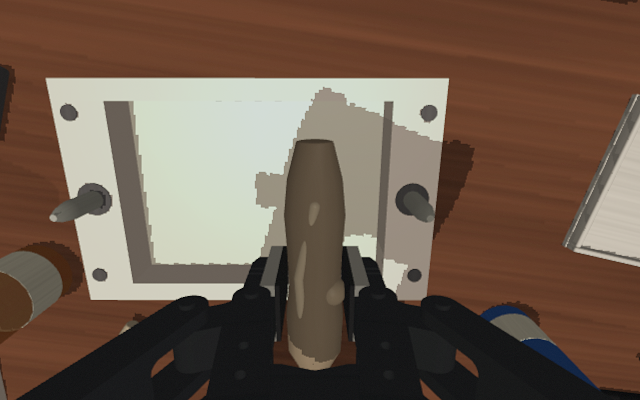

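Pin tips show at (55,219) and (432,218), and the stick runs from row 140 to row 370. I compute the mould pose and the stick's offset in the grasp.

```bash
python3 - <<'E'
from h import *
c=dict(np.load("w5.npz"))
l=px2w(c,54,219,.08);r=px2w(c,433,218,.08); m=(l+r)/2; d=l-r
print("mould",m,np.degrees(np.arctan2(-d[0],d[1])),np.linalg.norm(d[:2]))
ld=px2w(c,96,199,.042);rd=px2w(c,411,199,.042); print("bases",(ld+rd)/2,np.linalg.norm(ld-rd))
cs=[px2w(c,u,v,.042) for u,v in((47,79),(449,79),(426,300),(91,300))]; print("corners",np.mean(cs,0),cs)
print("stick ends",px2w(c,314,141,.132),px2w(c,316,368,.128))
E
```

```text
mould [0.60849694 0.0208854  0.08      ] 8.60111222916493 0.20963969136792107
bases [0.60870492 0.02171752 0.042     ] 0.206937437238089
corners [0.60829457 0.02156276 0.042     ] [array([0.66493776, 0.1510073 , 0.042     ]), array([ 0.69995814, -0.08643675,  0.042     ]), array([ 0.55185895, -0.10803269,  0.042     ]), array([0.51642342, 0.12971318, 0.042     ])]
stick ends [ 0.66223424 -0.01091123  0.132     ] [ 0.55790092 -0.0272274   0.128     ]
```

{"fn": "servo_tool", "kwargs": {
  "commands": "0 0 0 4 0 40 0;0 0 0 0 0 40 0;0 0 0 0 0 17 0;0 0 0 0 0 6 0;0 0 0 0 0 0 0"
}}

```text
time_s: 14.12
eef_pos: [0.6134, -0.0203, -0.0048]
eef_rot: [0.0, 0.997, 0.073, 0.001]
wrist_force: [0.1, -0.9, -0.1]
opening: 0.281
grasp_force: 59.0
```

{"fn": "servo_tool", "kwargs": {
  "commands": "0 0 0 0 0 1 0;0 0 0 0 0 0 0"
}}

```text
time_s: 14.38
eef_pos: [0.6136, -0.0201, -0.0056]
eef_rot: [0.0, 0.997, 0.073, 0.001]
wrist_force: [-0.0, -0.8, 0.3]
opening: 0.275
grasp_force: 59.0
```

{"fn": "servo_tool", "kwargs": {
  "commands": "0 0 0 0 0 2 0;0 0 0 0 0 1.5 0;0 0 0 0 0 0 0"
}}

```text
time_s: 14.75
eef_pos: [0.6126, -0.0199, -0.0105]
eef_rot: [-0.0, 0.997, 0.073, -0.0]
wrist_force: [0.1, 0.7, -0.5]
opening: 0.279
grasp_force: 59.0
```

{"fn": "servo_tool", "kwargs": {
  "commands": "0 0 0 0 0 0 0.45;0 0 0 0 0 0 0.45;0 0 0 0 0 0 0.45;0 0 0 0 0 -50 0.45;0 0 0 0 0 -60 0.45"
}}

```text
time_s: 15.38
eef_pos: [0.6114, -0.0197, 0.0994]
eef_rot: [-0.001, 0.997, 0.073, -0.002]
wrist_force: [0.8, 0.4, 0.3]
opening: 0.45
grasp_force: 0.0
```

```bash
python3 - <<'E'
from h import *
print(get_obs()["eef_pos"])
go(425,122,90,-9.4)
E
```

```text
[ 0.61137021 -0.01969725  0.09941952]
yaw 8.4 turn wz 0.311 shift pre-turn axes [-163.7 -167.4    9.4] post-turn axes [-207.  -109.4    9.4]
```

{"fn": "servo_tool", "kwargs": {
  "commands": "0 0 0.156 0 0 -5 0.6;0 0 0.155 0 0 0 0.6;0 0 0 -51.8 -27.4 0 0.6;0 0 0 -51.8 -27.4 0 0.6;0 0 0 -51.8 -27.4 0 0.6"
}}

```text
time_s: 16.0
eef_pos: [0.4715, 0.0874, 0.1047]
eef_rot: [-0.0, 0.997, -0.082, 0.0]
wrist_force: [0.3, 1.2, 0.7]
opening: 0.597
grasp_force: 0.0
```

{"fn": "servo_tool", "kwargs": {
  "commands": "0 0 0 -51.6 -27.2 0 0.6;0 0 0 0 0 0 0.6;0 0 0 0 0 0 0.6"
}}

```text
time_s: 16.38
eef_pos: [0.4272, 0.1219, 0.1054]
eef_rot: [0.0, 0.997, -0.082, 0.001]
wrist_force: [-0.5, 0.2, 0.9]
opening: 0.599
grasp_force: 0.0
```

```bash
python3 - <<'E'
from h import *
c=calibration("wrist"); im=camera("wrist")
H,S,V=cv2.split(cv2.cvtColor(im,cv2.COLOR_BGR2HSV))
print(w2px(c,[.425,.122,.012]))
for k in blobs((S<130)&(V>150)&(H>5)&(H<30),400): print(cv2.boundingRect(k),rect(c,k,.014))
cv2.imwrite("pics/w6.png",im); go(425,122,-22)
E
```

```text
(np.float64(316.58526243702505), np.float64(197.02335194801452))
(480, 295, 156, 25) [297.7 -61.9  80.1 130.8  23. ]
(0, 162, 193, 188) [381.6 312.8 -23.4 170.9 155.7]
(85, 66, 68, 81) [514.5 251.1 -13.4  55.   46.4]Traceback (most recent call last):
  File "<stdin>", line 6, in <module>
  File "h.py", line 29, in go
    print("yaw",np.degrees(a).round(1),"turn wz",t.round(3),"shift pre-turn axes",f(a),"post-turn axes",f(a2))
                                                 ^^^^^^^
AttributeError: 'int' object has no attribute 'round'
```

{"fn": "servo_tool", "kwargs": {
  "commands": "0 0 0 -2 0 60 0.6;0 0 0 0 0 45 0.6;0 0 0 0 0 22 0.6;0 0 0 0 0 0 0.6;0 0 0 0 0 0 0"
}}

```text
time_s: 17.05
eef_pos: [0.4259, 0.1217, -0.0215]
eef_rot: [-0.0, 0.997, -0.082, 0.001]
wrist_force: [-0.4, -0.0, -0.5]
opening: 0.402
grasp_force: 0.0
```

{"fn": "servo_tool", "kwargs": {
  "commands": "0 0 0 0 0 0 0;0 0 0 0 0 0 0;0 0 0 0 0 0 0;0 0 0 0 0 0 0"
}}

```text
time_s: 17.55
eef_pos: [0.4262, 0.1221, -0.0208]
eef_rot: [-0.0, 0.997, -0.082, 0.002]
wrist_force: [-0.5, -1.8, 7.0]
opening: 0.281
grasp_force: 60.2
```

{"fn": "servo_tool", "kwargs": {
  "commands": "0 0 0 0 0 -60 0;0 0 0 0 0 -60 0;0 0 0 0 0 0 0"
}}

```text
time_s: 17.92
eef_pos: [0.4287, 0.1224, 0.1031]
eef_rot: [-0.001, 0.997, -0.082, 0.006]
wrist_force: [0.7, -0.9, -0.5]
opening: 0.278
grasp_force: 59.3
```

```bash
sed -i 's/ t=0$/ t=np.float64(0)/' h.py; python3 - <<'E'
from h import *
go(602,60,98,8.6)
E
```

```text
yaw -9.4 turn wz -0.314 shift pre-turn axes [181.1  33.3   5.1] post-turn axes [162.   87.6   5.1]
```

{"fn": "servo_tool", "kwargs": {
  "commands": "0 0 -0.157 0 0 0 0;0 0 -0.157 0 0 0 0;0 0 0 54 29.2 0 0;0 0 0 54 29.2 0 0;0 0 0 52 29.2 0 0"
}}

```text
time_s: 18.55
eef_pos: [0.5968, 0.0589, 0.0969]
eef_rot: [-0.0, 0.997, 0.075, -0.001]
wrist_force: [0.5, 0.3, -1.3]
opening: 0.279
grasp_force: 59.3
```

{"fn": "servo_tool", "kwargs": {
  "commands": "0 0 0 0 0 0 0;0 0 0 0 0 0 0"
}}

```text
time_s: 18.8
eef_pos: [0.5943, 0.0596, 0.0962]
eef_rot: [-0.0, 0.997, 0.075, -0.002]
wrist_force: [-1.2, 0.7, -0.7]
opening: 0.279
grasp_force: 59.3
```

```bash
python3 - <<'E'
from h import *
c=calibration("wrist"); im=camera("wrist"); cv2.imwrite("pics/w7.png",im); np.savez("w7.npz",**c)
go(602,60,-8.5,8.6)
H,S,V=cv2.split(cv2.cvtColor(im,cv2.COLOR_BGR2HSV))
col=im[100:240:10,318]; print(col.tolist())
E
```

```text
yaw 8.6 turn wz -0.0 shift pre-turn axes [  7.9   1.1 105.2] post-turn axes [  7.9   1.1 105.2]
[[133, 150, 157], [134, 150, 158], [133, 150, 156], [132, 148, 156], [132, 149, 156], [59, 73, 82], [90, 111, 123], [91, 112, 124], [92, 112, 125], [91, 111, 124], [91, 111, 124], [83, 102, 115], [78, 97, 109], [91, 112, 124]]
```

View pics/w7.png

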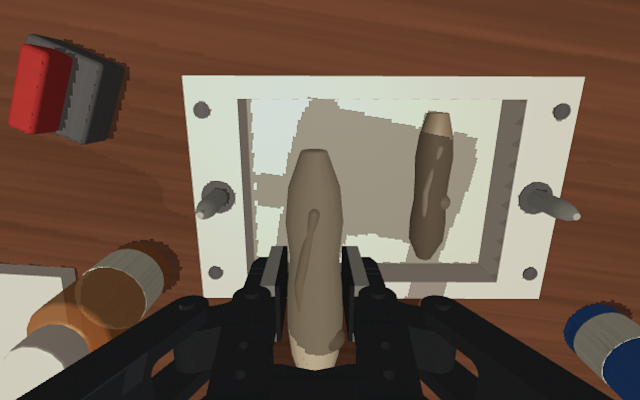

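The first stick lies flat at (432,185) inside the pocket, with pin tips at (199,216) and (577,216). Lowering the second.

{"fn": "servo_tool", "kwargs": {
  "commands": "0 0 0 9 1 40 0;0 0 0 0 0 40 0;0 0 0 0 0 17 0;0 0 0 0 0 7 0;0 0 0 0 0 0 0"
}}

```text
time_s: 19.48
eef_pos: [0.6052, 0.0599, -0.0053]
eef_rot: [0.0, 0.997, 0.075, 0.001]
wrist_force: [0.2, 0.5, -0.8]
opening: 0.281
grasp_force: 59.3
```

{"fn": "servo_tool", "kwargs": {
  "commands": "0 0 0 0 0 1.5 0;0 0 0 0 0 0 0;0 0 0 0 0 0 0.45;0 0 0 0 0 0 0.45;0 0 0 0 0 0 0.45"
}}

```text
time_s: 20.1
eef_pos: [0.6049, 0.0597, -0.0076]
eef_rot: [0.0, 0.997, 0.075, 0.0]
wrist_force: [0.2, -0.4, -0.6]
opening: 0.455
grasp_force: 0.0
```

{"fn": "servo_tool", "kwargs": {
  "commands": "0 0 0 0 0 -50 0.45;0 0 0 0 0 -60 0.45;0 0 0 0 0 -40 0.45;0 0 0 0 0 0 0.45"
}}

```text
time_s: 20.6
eef_pos: [0.6079, 0.0596, 0.1471]
eef_rot: [0.001, 0.997, 0.075, 0.004]
wrist_force: [-0.2, 0.5, -0.0]
opening: 0.448
grasp_force: 0.0
```

```bash
python3 - <<'E'
from h import *
c=dict(np.load("w7.npz"))
l=px2w(c,199,216,.08);r=px2w(c,578,216,.08); m=(l+r)/2; d=l-r
print("mould",m,np.degrees(np.arctan2(-d[0],d[1])),np.linalg.norm(d[:2]))
cs=[px2w(c,u,v,.042) for u,v in((182,77),(584,77),(539,298),(205,298))]; print("corners",np.mean(cs,0))
c=calibration("top"); im=camera("top"); cv2.imwrite("pics/t8.png",im)
S,V=cv2.split(cv2.cvtColor(im,cv2.COLOR_BGR2HSV))[1:]
for k in blobs((S<45)&(V>170),300): print(cv2.boundingRect(k),rect(c,k,.016))
go(414.7,357.4,150,4.8); print(get_obs()["eef_pos"])
E
```

```text
mould [0.60876219 0.02217526 0.08      ] 8.615049754118314 0.20885637541781468
corners [0.60855047 0.02204312 0.042     ]
(151, 221, 80, 59) [414.2 363.2 -85.2 229.5 150.4]
(268, 178, 24, 30) [ 5.805e+02  1.079e+02 -3.000e-01  8.670e+01  6.860e+01]
(393, 152, 41, 39) [ 644.4 -291.1   87.5  119.9  115.8]
(322, 152, 33, 53) [624.1 -66.6   8.4 153.6  76.6]
(481, 66, 26, 34) [ 916.9 -543.3  -28.5   98.3   60.2]
yaw 8.6 turn wz 0.066 shift pre-turn axes [-144.8 -323.    -5.7] post-turn axes [-165.8 -312.7   -5.7]
[0.60606334 0.05967964 0.1442849 ]
```

{"fn": "servo_tool", "kwargs": {
  "commands": "0 0 0.066 0 0 -6 0.6;0 0 0 -27.6 -52.1 0 0.6;0 0 0 -27.6 -52.1 0 0.6;0 0 0 -27.6 -52.1 0 0.6;0 0 0 -27.6 -52.1 0 0.6"
}}

```text
time_s: 21.28
eef_pos: [0.475, 0.2591, 0.1463]
eef_rot: [0.0, 0.999, 0.042, -0.002]
wrist_force: [0.5, -0.3, 0.8]
opening: 0.596
grasp_force: 0.0
```

{"fn": "servo_tool", "kwargs": {
  "commands": "0 0 0 -27.6 -52.1 0 0.6;0 0 0 -27.6 -52.1 0 0.6;0 0 0 0 0 0 0.6;0 0 0 0 0 0 0.6"
}}

```text
time_s: 21.78
eef_pos: [0.4129, 0.3568, 0.1469]
eef_rot: [0.001, 0.999, 0.042, -0.001]
wrist_force: [1.1, -0.5, -0.5]
opening: 0.603
grasp_force: 0.0
```

```bash
python3 - <<'E'
from h import *
c=calibration("wrist"); im=camera("wrist"); cv2.imwrite("pics/w9.png",im); np.savez("w9.npz",**c)
H,S,V=cv2.split(cv2.cvtColor(im,cv2.COLOR_BGR2HSV))
for k in blobs((S<45)&(V>150),800): print("white",cv2.boundingRect(k),rect(c,k,.016))
for k in blobs((S>90)&(V>90)&(H>17)&(H<28),20): print("brass",cv2.boundingRect(k),rect(c,k,.016))
print(get_obs()["eef_pos"])
E
```

```text
white (162, 89, 297, 170) [415.9 362.1 -85.1 240.6 149.8]
white (601, 48, 39, 65) [515.6 119.7  19.5  49.1  29.9]
brass (419, 169, 23, 22) [424.5 258.3   9.7  19.2  19.1]
brass (179, 168, 25, 24) [407.1 465.6 -56.7  20.6  20.2]
[0.4135991  0.35638597 0.14717992]
```

View pics/w9.png

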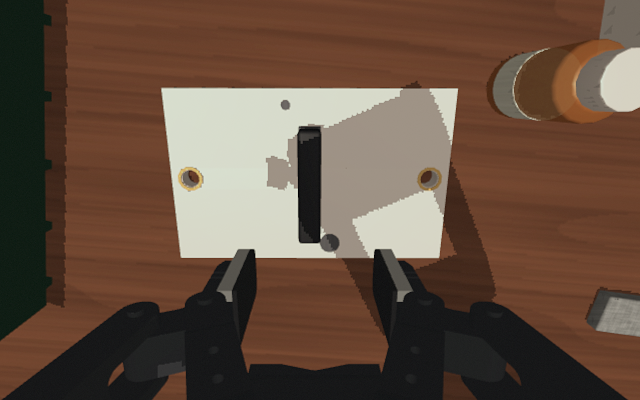

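The brass holes are at (430,180) and (191,180), giving the top half at (416,362) and 4.8°. Gripping the handle.

```bash
python3 -c "
from h import *
go(416,362,3,4.9)"
```

```text
yaw 4.8 turn wz -0.002 shift pre-turn axes [  2.9  -5.4 144.2] post-turn axes [  2.9  -5.4 144.2]
```

{"fn": "servo_tool", "kwargs": {
  "commands": "0 0 0 2.9 -5.4 50 0.6;0 0 0 0 0 50 0.6;0 0 0 0 0 30 0.6;0 0 0 0 0 14 0.6;0 0 0 0 0 0 0.6"
}}

```text
time_s: 22.45
eef_pos: [0.4163, 0.3619, 0.0037]
eef_rot: [0.0, 0.999, 0.041, -0.001]
wrist_force: [0.1, 0.4, -0.1]
opening: 0.603
grasp_force: 0.0
```

{"fn": "servo_tool", "kwargs": {
  "commands": "0 0 0 0 0 0 0;0 0 0 0 0 0 0;0 0 0 0 0 0 0;0 0 0 0 0 0 0;0 0 0 0 0 0 0"
}}

```text
time_s: 23.08
eef_pos: [0.4175, 0.3633, 0.0061]
eef_rot: [-0.0, 0.999, 0.042, 0.002]
wrist_force: [0.7, -3.1, 6.3]
opening: 0.197
grasp_force: 61.1
```

{"fn": "servo_tool", "kwargs": {
  "commands": "0 0 0 0 0 -10 0;0 0 0 0 0 -20 0;0 0 0 0 0 -40 0;0 0 0 0 0 -40 0;0 0 0 0 0 -20 0"
}}

```text
time_s: 23.7
eef_pos: [0.4165, 0.3637, 0.1369]
eef_rot: [-0.001, 0.999, 0.042, 0.001]
wrist_force: [-0.1, 0.5, -5.8]
opening: 0.2
grasp_force: 59.6
```

```bash
python3 - <<'E'
from h import *
print({k:np.round(get_obs()[k],4) for k in("eef_pos","eef_rot","wrist_force","torque","opening")})
c=calibration("wrist"); im=camera("wrist"); cv2.imwrite("pics/w10.png",im); np.savez("w10.npz",**c)
z=get_obs()["eef_pos"][2]+.024-.027+.016
H,S,V=cv2.split(cv2.cvtColor(im,cv2.COLOR_BGR2HSV))
for k in blobs((S>90)&(V>90)&(H>17)&(H<28),20): print("brass",cv2.boundingRect(k),rect(c,k,z))
go(608.6,22,130,8.6)
E
```

```text
{'eef_pos': array([0.4165, 0.3637, 0.1369]), 'eef_rot': array([-8.000e-04,  9.991e-01,  4.210e-02,  1.200e-03]), 'wrist_force': array([-0.1174,  0.5239, -5.7927]), 'torque': array([-0.025 , -0.017 ,  0.0509]), 'opening': np.float64(0.1997)}
brass (507, 234, 44, 39) [425.5 264.6 -85.1  20.1  19.5]
brass (80, 233, 44, 40) [408.3 465.5  89.3  20.2  20.1]
yaw 4.8 turn wz -0.066 shift pre-turn axes [161.7 357.2   9. ] post-turn axes [137.8 367.    9. ]
```

{"fn": "servo_tool", "kwargs": {
  "commands": "0 0 -0.033 0 0 -15 0;0 0 -0.033 0 0 -15 0;0 0 0 17.2 45.9 0 0;0 0 0 17.2 45.9 0 0;0 0 0 17.2 45.9 0 0"
}}

```text
time_s: 24.38
eef_pos: [0.4878, 0.2334, 0.1642]
eef_rot: [0.0, 0.997, 0.076, -0.0]
wrist_force: [-0.0, 0.2, -5.3]
opening: 0.196
grasp_force: 59.9
```

{"fn": "servo_tool", "kwargs": {
  "commands": "0 0 0 17.2 45.9 0 0;0 0 0 17.2 45.9 0 0;0 0 0 17.2 45.9 0 0;0 0 0 17.2 45.9 0 0;0 0 0 17.2 45.7 0 0"
}}

```text
time_s: 25.0
eef_pos: [0.6072, 0.0193, 0.164]
eef_rot: [-0.0, 0.997, 0.075, -0.001]
wrist_force: [0.6, 0.1, -5.5]
opening: 0.193
grasp_force: 59.9
```

{"fn": "servo_tool", "kwargs": {
  "commands": "0 0 0 0 0 30 0;0 0 0 0 0 12 0;0 0 0 0 0 0 0;0 0 0 0 0 0 0"
}}

```text
time_s: 25.5
eef_pos: [0.6073, 0.0214, 0.1233]
eef_rot: [0.0, 0.997, 0.076, 0.001]
wrist_force: [-0.3, 0.3, -6.5]
opening: 0.2
grasp_force: 60.0
```

```bash
python3 - <<'E'
from h import *
o=get_obs();print({k:np.round(o[k],4) for k in("time_s","eef_pos","eef_rot","wrist_force","torque")})
c=calibration("wrist"); im=camera("wrist"); cv2.imwrite("pics/w11.png",im); np.savez("w11.npz",**c)
z=o["eef_pos"][2]-.004+.016
H,S,V=cv2.split(cv2.cvtColor(im,cv2.COLOR_BGR2HSV))
p=[]
for k in blobs((S>90)&(V>90)&(H>17)&(H<28),100):
    (u,v),r=cv2.minEnclosingCircle(k); p.append(px2w(c,u,v,z)); print((u,v,r),p[-1])
print(np.mean(p,0))
go(608.6,22,85,8.6)
E
```

```text
{'time_s': np.float64(25.5), 'eef_pos': array([0.6073, 0.0214, 0.1233]), 'eef_rot': array([1.000e-04, 9.971e-01, 7.550e-02, 6.000e-04]), 'wrist_force': array([-0.2599,  0.342 , -6.5322]), 'torque': array([-0.0327, -0.0205, -0.0125])}
(528.3898315429688, 252.42010498046875, 22.69321632385254) [ 0.62242313 -0.07895078  0.13525822]
(101.0, 254.0, 22.803607940673828) [0.59048035 0.12447386 0.13525822]
[0.60645174 0.02276154 0.13525822]
yaw 8.7 turn wz 0.001 shift pre-turn axes [ 1.1 -0.6 38.6] post-turn axes [ 1.1 -0.6 38.6]
```

View pics/w11.png

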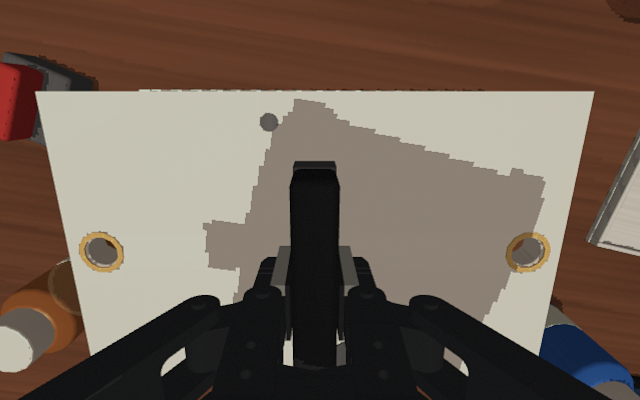

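The holes sit at (101,252) and (528,252), about level. Refining z from the 208 mm spacing.

```bash
python3 - <<'E'
from h import *
from scipy.optimize import brentq
for f,a,b in(("w11",(101,252.3),(528.2,252.3)),("w9",(191,180),(430.5,180))):
    c=dict(np.load(f+".npz")); F=lambda z:px2w(c,*a,z)-px2w(c,*b,z)
    z=brentq(lambda z:np.linalg.norm(F(z))-.208,0,.25); d=F(z)
    print(f,z,(px2w(c,*a,z)+px2w(c,*b,z))/2,np.degrees(np.arctan2(-d[0],d[1])))
for f,a,b in(("w5",(54,219),(433,218)),("w7",(199,216),(578,216))):
    c=dict(np.load(f+".npz")); F=lambda z:px2w(c,*a,z)-px2w(c,*b,z)
    z=brentq(lambda z:np.linalg.norm(F(z))-.208,0,.25); d=F(z)
    print(f,z,(px2w(c,*a,z)+px2w(c,*b,z))/2)
c=calibration("wrist")
for y in(104,-104):
    t=np.radians(8.6);print(w2px(c,[.6086-y/1e3*np.sin(t),.022+y/1e3*np.cos(t),.08]))
E
```

```text
w11 0.1334955399821317 [0.60613507 0.02268935 0.13349554] 8.693404731641769
w9 0.01674927963103377 [0.4154954  0.36168119 0.01674928] 4.857509845406466
w5 0.08143079077255203 [0.60903467 0.02065114 0.08143079]
w7 0.0807503801869584 [0.60899005 0.02237693 0.08075038]
(np.float64(151.66405556113298), np.float64(213.54693505436455))
(np.float64(480.29821588501557), np.float64(213.95147015339967))
```

{"fn": "servo_tool", "kwargs": {
  "commands": "0 0 0 2.6 1.3 10 0;0 0 0 0 0 13 0;0 0 0 0 0 9 0;0 0 0 0 0 3 0;0 0 0 0 0 0 0"
}}

```text
time_s: 26.18
eef_pos: [0.6095, 0.0198, 0.0869]
eef_rot: [-0.0, 0.997, 0.075, -0.0]
wrist_force: [-0.4, -0.0, -5.7]
opening: 0.198
grasp_force: 60.1
```

{"fn": "servo_tool", "kwargs": {
  "commands": "0 0 0 0 0 3 0;0 0 0 0 0 3 0;0 0 0 0 0 3 0;0 0 0 0 0 3 0;0 0 0 0 0 0 0"
}}

```text
time_s: 26.8
eef_pos: [0.6094, 0.0198, 0.0749]
eef_rot: [-0.0, 0.997, 0.075, -0.0]
wrist_force: [-0.2, 0.3, -6.1]
opening: 0.197
grasp_force: 60.1
```

```bash
python3 - <<'E'
from h import *
from scipy.optimize import brentq
o=get_obs();print({k:np.round(o[k],4) for k in("time_s","eef_pos","eef_rot","wrist_force","torque")})
c=calibration("wrist"); im=camera("wrist"); np.savez("w12.npz",**c); cv2.imwrite("pics/w12.png",im)
H,S,V=cv2.split(cv2.cvtColor(im,cv2.COLOR_BGR2HSV)); p=[]
for k in blobs((S>90)&(V>90)&(H>17)&(H<28),100):
    (u,v),r=cv2.minEnclosingCircle(k); p.append((u,v)); print(u,v,r)
    cv2.imwrite(f"pics/h{int(u>320)}.png",cv2.resize(im[int(v)-40:int(v)+40,int(u)-40:int(u)+40],(300,300)))
cv2.imwrite("pics/h.png",np.hstack([cv2.imread("pics/h0.png"),cv2.imread("pics/h1.png")]))
E
```

```text
{'time_s': np.float64(26.8), 'eef_pos': array([0.6094, 0.0198, 0.0749]), 'eef_rot': array([-1.000e-04,  9.972e-01,  7.480e-02, -4.000e-04]), 'wrist_force': array([-0.2241,  0.2772, -6.1284]), 'torque': array([-0.0022, -0.0056, -0.02  ])}
528.8499755859375 253.0749969482422 22.639202117919922
101.5 253.5 22.902063369750977
```

No contact yet with the pins about 10 mm into the holes. Continuing gently while watching the force.

{"fn": "servo_tool", "kwargs": {
  "commands": "0 0 0 0 0 2.5 0;0 0 0 0 0 2.5 0;0 0 0 0 0 0 0"
}}

```text
time_s: 27.22
eef_pos: [0.6094, 0.0198, 0.0699]
eef_rot: [-0.0, 0.997, 0.075, -0.0]
wrist_force: [-0.1, -0.0, -5.3]
opening: 0.197
grasp_force: 60.1
```

{"fn": "servo_tool", "kwargs": {
  "commands": "0 0 0 0 0 2.5 0;0 0 0 0 0 2.5 0;0 0 0 0 0 0 0"
}}

```text
time_s: 27.6
eef_pos: [0.6094, 0.0198, 0.0649]
eef_rot: [-0.0, 0.997, 0.075, -0.0]
wrist_force: [-0.3, -0.6, -5.1]
opening: 0.203
grasp_force: 60.1
```

{"fn": "servo_tool", "kwargs": {
  "commands": "0 0 0 0 0 2.5 0;0 0 0 0 0 2.5 0;0 0 0 0 0 0 0"
}}

```text
time_s: 27.98
eef_pos: [0.6094, 0.0198, 0.0599]
eef_rot: [-0.0, 0.997, 0.075, -0.0]
wrist_force: [-0.3, -0.2, -6.2]
opening: 0.202
grasp_force: 60.1
```

{"fn": "servo_tool", "kwargs": {
  "commands": "0 0 0 0 0 2 0;0 0 0 0 0 2 0;0 0 0 0 0 2 0;0 0 0 0 0 2 0;0 0 0 0 0 0 0"
}}

```text
time_s: 28.6
eef_pos: [0.6094, 0.0198, 0.052]
eef_rot: [-0.0, 0.997, 0.075, -0.0]
wrist_force: [0.4, -0.7, -5.1]
opening: 0.196
grasp_force: 60.1
```

{"fn": "servo_tool", "kwargs": {
  "commands": "0 0 0 0 0 1.5 0;0 0 0 0 0 1.5 0;0 0 0 0 0 0 0"
}}

```text
time_s: 28.98
eef_pos: [0.6095, 0.0198, 0.0491]
eef_rot: [-0.0, 0.997, 0.075, -0.0]
wrist_force: [-0.4, -0.6, -5.9]
opening: 0.2
grasp_force: 60.1
```

{"fn": "servo_tool", "kwargs": {
  "commands": "0 0 0 0 0 1 0;0 0 0 0 0 0 0"
}}

```text
time_s: 29.22
eef_pos: [0.6098, 0.0198, 0.0483]
eef_rot: [0.0, 0.997, 0.075, 0.0]
wrist_force: [0.1, -0.1, -5.8]
opening: 0.2
grasp_force: 60.3
```

{"fn": "servo_tool", "kwargs": {
  "commands": "0 0 0 0 0 0.7 0;0 0 0 0 0 0 0"
}}

```text
time_s: 29.48
eef_pos: [0.6098, 0.0198, 0.0482]
eef_rot: [0.0, 0.997, 0.075, 0.0]
wrist_force: [-3.2, 0.6, 1.4]
opening: 0.196
grasp_force: 61.0
```

{"fn": "servo_tool", "kwargs": {
  "commands": "0 0 0 0 0 0.7 0;0 0 0 0 0 0 0"
}}

```text
time_s: 29.72
eef_pos: [0.6098, 0.0198, 0.0481]
eef_rot: [0.0, 0.997, 0.075, 0.0]
wrist_force: [-5.9, 0.9, 6.9]
opening: 0.2
grasp_force: 62.0
```

Seated: 48.1 mm against the 6.1 mm grip height on the bench is exactly 42 mm. Releasing and rising, then on to the weights.

{"fn": "servo_tool", "kwargs": {
  "commands": "0 0 0 0 0 -1.5 0;0 0 0 0 0 0 0.5;0 0 0 0 0 0 0.5;0 0 0 0 0 0 0.5"
}}

```text
time_s: 30.22
eef_pos: [0.6101, 0.0197, 0.0487]
eef_rot: [0.0, 0.997, 0.075, 0.0]
wrist_force: [0.3, 0.5, 0.1]
opening: 0.497
grasp_force: 0.0
```

{"fn": "servo_tool", "kwargs": {
  "commands": "0 0 0 0 0 -20 0.5;0 0 0 0 0 -60 0.5;0 0 0 0 0 -60 0.5;0 0 0 0 0 0 0.5"
}}

```text
time_s: 30.72
eef_pos: [0.6141, 0.0192, 0.197]
eef_rot: [0.002, 0.997, 0.075, 0.007]
wrist_force: [0.8, 0.8, -0.3]
opening: 0.502
grasp_force: 0.0
```

```bash
python3 - <<'E'
from h import *
from scipy.optimize import brentq
o=get_obs();print(np.round(o["eef_pos"],4),o["time_s"])
c=calibration("wrist"); im=camera("wrist"); cv2.imwrite("pics/w13.png",im)
H,S,V=cv2.split(cv2.cvtColor(im,cv2.COLOR_BGR2HSV)); p=[]
for k in blobs((S>90)&(V>90)&(H>17)&(H<28),60):
    (u,v),r=cv2.minEnclosingCircle(k); q=px2w(c,u,v,.058); p.append(q); print((u,v,r),q)
if len(p)==2: print(np.mean(p,0),np.linalg.norm(p[0]-p[1]))
for k in blobs((S<45)&(V>100),5000): print("white",cv2.boundingRect(k),rect(c,k,.058))
for k in blobs(((H<6)|(H>174))&(S>170)&(V>60),100): print("red",cv2.boundingRect(k),rect(c,k,.054))
t=camera("top"); ct=calibration("top"); H,S,V=cv2.split(cv2.cvtColor(t,cv2.COLOR_BGR2HSV))
for k in blobs(((H<6)|(H>174))&(S>170)&(V>100),15):
    b=cv2.boundingRect(k)
    if 140<b[0]<480 and 140<b[1]<300: print("top red",b,rect(ct,k,.054))
go(641,229,130,-14.6)
E
```

```text
[0.6141 0.0192 0.197 ] 30.725
(428.43878173828125, 189.8265380859375, 11.748233795166016) [ 0.623406   -0.08233411  0.058     ]
(197.41561889648438, 189.92616271972656, 11.784770011901855) [0.59233468 0.12356985 0.058     ]
(34.5, 8.0, 35.41549301147461) [0.72089888 0.25942471 0.058     ]
white (538, 114, 102, 136) [ 652.6 -245.1   85.4  105.3  104.6]
white (171, 102, 285, 165) [608.4  20.7 -81.5 240.7 151.1]
red (60, 83, 42, 59) [644.1 228.2 -14.8  52.5  25.5]
top red (200, 169, 9, 17) [620.5 321.1 -11.2  48.6  15.4]
top red (232, 162, 9, 17) [641.1 228.8 -12.8  48.6  15.4]
yaw 8.6 turn wz 0.405 shift pre-turn axes [  61.5 -202.4   60.5] post-turn axes [ -23.1 -210.3   60.5]
```

{"fn": "servo_tool", "kwargs": {
  "commands": "0 0 0.135 0 0 0 0.6;0 0 0.135 0 0 0 0.6;0 0 0.135 0 0 0 0.6;0 0 0 -6 -52.5 10 0.6;0 0 0 -6 -52.5 10 0.6"
}}

```text
time_s: 31.45
eef_pos: [0.6237, 0.1249, 0.1665]
eef_rot: [0.0, 0.992, -0.128, -0.001]
wrist_force: [0.2, -0.2, 0.9]
opening: 0.6
grasp_force: 0.0
```

{"fn": "servo_tool", "kwargs": {
  "commands": "0 0 0 -6 -52.5 10 0.6;0 0 0 -6 -52.5 10 0.6;0 0 0 0 0 0 0.6;0 0 0 0 0 0 0.6"
}}

```text
time_s: 31.95
eef_pos: [0.6384, 0.2288, 0.1467]
eef_rot: [0.001, 0.992, -0.127, -0.001]
wrist_force: [1.0, 0.5, -0.6]
opening: 0.597
grasp_force: 0.0
```

```bash
cat > wt.py <<'E'
from h import *
o=get_obs();print(np.round(o["eef_pos"],4),o["time_s"],np.degrees(yaw()))
c=calibration("wrist"); im=camera("wrist")
H,S,V=cv2.split(cv2.cvtColor(im,cv2.COLOR_BGR2HSV))
for k in blobs(((H<6)|(H>174))&(S>170)&(V>60),100):
    r=rect(c,k,.054); print("red",cv2.boundingRect(k),r); 
    # brighter top face only
    go(r[0],r[1],8,r[2])
for k in blobs(((H<6)|(H>174))&(S>170)&(V>150),100): print("bright",cv2.boundingRect(k),rect(c,k,.054))
E
python3 wt.py
```

```text
[0.6384 0.2288 0.1467] 31.95 -14.583704027094912
red (190, 207, 31, 64) [624.1 323.4 -12.6  54.3  20.7]
yaw -14.7 turn wz -0.036 shift pre-turn axes [-38.4 -88.5 139.4] post-turn axes [-35.2 -89.8 139.4]
red (296, 154, 21, 66) [645.2 234.7 -14.5  51.1  15. ]
yaw -14.7 turn wz -0.003 shift pre-turn axes [  4.5  -8.  139.4] post-turn axes [  4.5  -8.  139.4]
red (0, 47, 33, 61) [770.4 412.1 -28.8  41.1  21.9]
yaw -14.7 turn wz 0.247 shift pre-turn axes [  80.7 -211.3  139.4] post-turn axes [  26.6 -224.6  139.4]
bright (190, 215, 25, 56) [621.8 327.2 -11.9  47.9  14. ]
```

{"fn": "servo_tool", "kwargs": {
  "commands": "0 0 0 4.5 -8 50 0.6;0 0 0 0 0 50 0.6;0 0 0 0 0 25 0.6;0 0 0 0 0 12 0.6;0 0 0 0 0 0 0.6"
}}

```text
time_s: 32.62
eef_pos: [0.6459, 0.2346, 0.0113]
eef_rot: [0.0, 0.992, -0.128, -0.0]
wrist_force: [-0.7, -0.1, 0.3]
opening: 0.6
grasp_force: 0.0
```

{"fn": "servo_tool", "kwargs": {
  "commands": "0 0 0 0 0 0 0;0 0 0 0 0 0 0;0 0 0 0 0 0 0;0 0 0 0 0 0 0;0 0 0 0 0 0 0"
}}

```text
time_s: 33.25
eef_pos: [0.6471, 0.2354, 0.0132]
eef_rot: [-0.0, 0.992, -0.127, 0.001]
wrist_force: [-0.8, -2.8, 7.1]
opening: 0.17
grasp_force: 62.6
```

{"fn": "servo_tool", "kwargs": {
  "commands": "0 0 0 0 0 -10 0;0 0 0 0 0 -40 0;0 0 0 0 0 -50 0;0 0 0 0 0 -20 0;0 0 0 0 0 0 0"
}}

```text
time_s: 33.88
eef_pos: [0.6465, 0.236, 0.1325]
eef_rot: [-0.0, 0.992, -0.127, 0.001]
wrist_force: [-0.5, -0.2, -5.9]
opening: 0.171
grasp_force: 61.3
```

```bash
python3 - <<'E'
from h import *
t=np.radians(8.6); x,y=608-60/1*np.sin(t),20.8+60*np.cos(t); print(x,y)
go(x,y,125,8.6)
E
```

```text
599.0278793933775 80.12538286282035
yaw -14.6 turn wz -0.405 shift pre-turn axes [ -6.6 162.8   7.5] post-turn axes [-70.2 147.    7.5]
```

{"fn": "servo_tool", "kwargs": {
  "commands": "0 0 -0.135 0 0 0 0;0 0 -0.135 0 0 0 0;0 0 -0.135 0 0 0 0;0 0 0 -23.4 49 0 0;0 0 0 -23.4 49 0 0"
}}

```text
time_s: 34.5
eef_pos: [0.6114, 0.1311, 0.1275]
eef_rot: [-0.0, 0.997, 0.076, -0.003]
wrist_force: [0.2, -1.8, -5.7]
opening: 0.163
grasp_force: 61.0
```

{"fn": "servo_tool", "kwargs": {
  "commands": "0 0 0 -23.4 49 0 0;0 0 0 0 0 15 0;0 0 0 0 0 15 0;0 0 0 0 0 15 0;0 0 0 0 0 0 0"
}}

```text
time_s: 35.12
eef_pos: [0.5965, 0.081, 0.0836]
eef_rot: [-0.0, 0.997, 0.076, -0.002]
wrist_force: [-0.9, 0.7, -5.9]
opening: 0.169
grasp_force: 61.2
```

```bash
python3 - <<'E'
from h import *
go(599,80,71,8.6); o=get_obs(); print(o["eef_pos"],o["wrist_force"])
E
```

```text
yaw 8.7 turn wz 0.001 shift pre-turn axes [ 2.3  1.4 12.6] post-turn axes [ 2.3  1.4 12.6]
[0.59648156 0.08102417 0.08356001] [-0.89166654  0.69011588 -5.86876016]
```

{"fn": "servo_tool", "kwargs": {
  "commands": "0 0 0 2.3 1.4 3 0;0 0 0 0 0 3 0;0 0 0 0 0 2.5 0;0 0 0 0 0 2 0;0 0 0 0 0 0 0"
}}

```text
time_s: 35.75
eef_pos: [0.6007, 0.0788, 0.0758]
eef_rot: [-0.0, 0.997, 0.075, -0.0]
wrist_force: [-1.0, 0.7, -5.6]
opening: 0.166
grasp_force: 61.3
```

{"fn": "servo_tool", "kwargs": {
  "commands": "0 0 0 0 0 1 0;0 0 0 0 0 0.7 0;0 0 0 0 0 0 0"
}}

```text
time_s: 36.12
eef_pos: [0.6008, 0.0788, 0.0742]
eef_rot: [-0.0, 0.997, 0.075, -0.0]
wrist_force: [-0.5, 0.5, -5.0]
opening: 0.171
grasp_force: 61.3
```

{"fn": "servo_tool", "kwargs": {
  "commands": "0 0 0 0 0 0.7 0;0 0 0 0 0 0 0"
}}

```text
time_s: 36.38
eef_pos: [0.6008, 0.0788, 0.0735]
eef_rot: [-0.0, 0.997, 0.075, -0.0]
wrist_force: [0.4, 0.1, -5.6]
opening: 0.169
grasp_force: 61.3
```

{"fn": "servo_tool", "kwargs": {
  "commands": "0 0 0 0 0 0.8 0;0 0 0 0 0 0.8 0;0 0 0 0 0 0 0"
}}

```text
time_s: 36.75
eef_pos: [0.6008, 0.0788, 0.0718]
eef_rot: [-0.0, 0.997, 0.075, -0.0]
wrist_force: [-0.6, -0.6, -4.9]
opening: 0.167
grasp_force: 61.3
```

{"fn": "servo_tool", "kwargs": {
  "commands": "0 0 0 0 0 0.7 0;0 0 0 0 0 0 0"
}}

```text
time_s: 37.0
eef_pos: [0.6009, 0.0787, 0.0713]
eef_rot: [0.0, 0.997, 0.075, 0.0]
wrist_force: [0.5, 0.2, -4.7]
opening: 0.171
grasp_force: 61.3
```

{"fn": "servo_tool", "kwargs": {
  "commands": "0 0 0 0 0 0.5 0;0 0 0 0 0 0 0"
}}

```text
time_s: 37.25
eef_pos: [0.6011, 0.0787, 0.0712]
eef_rot: [0.0, 0.997, 0.075, 0.0]
wrist_force: [-1.1, -1.1, 0.1]
opening: 0.173
grasp_force: 61.8
```

{"fn": "servo_tool", "kwargs": {
  "commands": "0 0 0 0 0 0 0.35;0 0 0 0 0 0 0.35;0 0 0 0 0 -25 0.35;0 0 0 0 0 -50 0.35;0 0 0 0 0 0 0.6"
}}

```text
time_s: 37.88
eef_pos: [0.6046, 0.0786, 0.1511]
eef_rot: [0.001, 0.997, 0.075, 0.005]
wrist_force: [-0.6, 0.0, -0.0]
opening: 0.548
grasp_force: 0.0
```

```bash
python3 -c "
from h import *
go(622,324,147,-12)"
```

```text
yaw 8.6 turn wz 0.359 shift pre-turn axes [  53.8 -240.     4.1] post-turn axes [ -34.  -243.6    4.1]
```

{"fn": "servo_tool", "kwargs": {
  "commands": "0 0 0.18 0 0 0 0.6;0 0 0.179 0 0 0 0.6;0 0 0 -6.8 -48.7 0 0.6;0 0 0 -6.8 -48.7 0 0.6;0 0 0 -6.8 -48.7 0 0.6"
}}

```text
time_s: 38.5
eef_pos: [0.6111, 0.2272, 0.145]
eef_rot: [0.0, 0.995, -0.105, -0.0]
wrist_force: [0.6, 0.2, 0.2]
opening: 0.595
grasp_force: 0.0
```

{"fn": "servo_tool", "kwargs": {
  "commands": "0 0 0 -6.8 -48.7 0 0.6;0 0 0 -6.8 -48.7 0 0.6;0 0 0 0 0 0 0.6;0 0 0 0 0 0 0.6"
}}

```text
time_s: 39.0
eef_pos: [0.6177, 0.3237, 0.1448]
eef_rot: [0.0, 0.995, -0.104, -0.0]
wrist_force: [-0.0, -0.3, -0.6]
opening: 0.596
grasp_force: 0.0
```

```bash
python3 wt.py
```

```text
[0.6177 0.3237 0.1448] 39.0 -11.952214252686836
red (300, 155, 21, 66) [623.6 327.2 -11.9  50.8  15.5]
yaw -12.0 turn wz -0.002 shift pre-turn axes [  4.7  -5.2 137. ] post-turn axes [  4.7  -5.2 137. ]
red (0, 0, 118, 77) [771.7 474.3 -81.5  99.6  36.5]
yaw -12.0 turn wz 1.213 shift pre-turn axes [ 118.9 -179.9  137. ] post-turn axes [-126.8 -174.4  137. ]
```

{"fn": "servo_tool", "kwargs": {
  "commands": "0 0 0 4.7 -5.2 50 0.6;0 0 0 0 0 50 0.6;0 0 0 0 0 24 0.6;0 0 0 0 0 10 0.6;0 0 0 0 0 0 0.6"
}}

```text
time_s: 39.67
eef_pos: [0.6246, 0.3279, 0.0125]
eef_rot: [-0.0, 0.995, -0.105, 0.0]
wrist_force: [0.1, -0.6, 0.5]
opening: 0.601
grasp_force: 0.0
```

{"fn": "servo_tool", "kwargs": {
  "commands": "0 0 0 0 0 0 0;0 0 0 0 0 0 0;0 0 0 0 0 0 0;0 0 0 0 0 0 0;0 0 0 0 0 0 0"
}}

```text
time_s: 40.3
eef_pos: [0.625, 0.3282, 0.0136]
eef_rot: [-0.0, 0.995, -0.104, 0.001]
wrist_force: [-1.1, -3.2, 6.3]
opening: 0.167
grasp_force: 62.6
```

{"fn": "servo_tool", "kwargs": {
  "commands": "0 0 0 0 0 -10 0;0 0 0 0 0 -40 0;0 0 0 0 0 -50 0;0 0 0 0 0 -40 0;0 0 0 0 0 0 0"
}}

```text
time_s: 40.92
eef_pos: [0.6261, 0.3293, 0.156]
eef_rot: [-0.002, 0.995, -0.104, 0.003]
wrist_force: [1.0, -0.5, -5.8]
opening: 0.168
grasp_force: 61.2
```

```bash
python3 - <<'E'
from h import *
t=np.radians(8.6); x,y=608+60*np.sin(t),20.8-60*np.cos(t); print(x,y)
go(x,y,145,8.6)
E
```

```text
616.9721206066225 -38.52538286282035
yaw -12.0 turn wz -0.359 shift pre-turn axes [ 67.4 361.7  11. ] post-turn axes [-64.  362.3  11. ]
```

{"fn": "servo_tool", "kwargs": {
  "commands": "0 0 -0.18 0 0 0 0;0 0 -0.179 0 0 0 0;0 0 0 -9.1 51.8 0 0;0 0 0 -9.1 51.8 0 0;0 0 0 -9.1 51.8 0 0"
}}

```text
time_s: 41.55
eef_pos: [0.6176, 0.169, 0.1478]
eef_rot: [-0.0, 0.997, 0.075, -0.003]
wrist_force: [0.9, -0.7, -5.2]
opening: 0.172
grasp_force: 61.0
```

{"fn": "servo_tool", "kwargs": {
  "commands": "0 0 0 -9.1 51.8 0 0;0 0 0 -9.1 51.8 0 0;0 0 0 -9.1 51.8 0 0;0 0 0 -9.1 51.5 0 0;0 0 0 0 0 0 0"
}}

```text
time_s: 42.18
eef_pos: [0.613, -0.0433, 0.1484]
eef_rot: [-0.0, 0.997, 0.072, -0.002]
wrist_force: [-1.0, 0.0, -6.0]
opening: 0.168
grasp_force: 61.3
```

{"fn": "servo_tool", "kwargs": {
  "commands": "0 0 0 0 0 25 0;0 0 0 0 0 25 0;0 0 0 0 0 15 0;0 0 0 0 0 0 0"
}}

```text
time_s: 42.68
eef_pos: [0.6129, -0.0385, 0.084]
eef_rot: [-0.001, 0.997, 0.075, -0.002]
wrist_force: [-0.4, 0.6, -4.6]
opening: 0.169
grasp_force: 61.2
```

```bash
python3 - <<'E'
from h import *
go(617,-38.5,71.5,8.6); o=get_obs(); print(o["eef_pos"],o["wrist_force"])
E
```

```text
yaw 8.6 turn wz 0.0 shift pre-turn axes [ 4.   0.6 12.5] post-turn axes [ 4.   0.6 12.5]
[ 0.61292116 -0.03850739  0.08396177] [-0.38796511  0.59366685 -4.55395011]
```

{"fn": "servo_tool", "kwargs": {
  "commands": "0 0 0 2 0.6 3 0;0 0 0 0 0 3 0;0 0 0 0 0 2.5 0;0 0 0 0 0 2 0;0 0 0 0 0 0 0"
}}

```text
time_s: 43.3
eef_pos: [0.6168, -0.0399, 0.0761]
eef_rot: [-0.0, 0.997, 0.075, -0.0]
wrist_force: [0.2, 0.5, -5.7]
opening: 0.168
grasp_force: 61.3
```

{"fn": "servo_tool", "kwargs": {
  "commands": "0 0 0 0 0 0.8 0;0 0 0 0 0 0.8 0;0 0 0 0 0 0.8 0;0 0 0 0 0 0 0"
}}

```text
time_s: 43.8
eef_pos: [0.6169, -0.0399, 0.0737]
eef_rot: [-0.0, 0.997, 0.075, -0.0]
wrist_force: [0.3, 0.3, -5.4]
opening: 0.165
grasp_force: 61.3
```

{"fn": "servo_tool", "kwargs": {
  "commands": "0 0 0 0 0 0.6 0;0 0 0 0 0 0.6 0;0 0 0 0 0 0 0"
}}

```text
time_s: 44.18
eef_pos: [0.6169, -0.0399, 0.0725]
eef_rot: [-0.0, 0.997, 0.075, -0.0]
wrist_force: [0.3, -0.9, -5.6]
opening: 0.17
grasp_force: 61.3
```

{"fn": "servo_tool", "kwargs": {
  "commands": "0 0 0 0 0 0.6 0;0 0 0 0 0 0 0"
}}

```text
time_s: 44.42
eef_pos: [0.6169, -0.0399, 0.0719]
eef_rot: [-0.0, 0.997, 0.075, -0.0]
wrist_force: [0.2, -1.1, -5.4]
opening: 0.172
grasp_force: 61.3
```

{"fn": "servo_tool", "kwargs": {
  "commands": "0 0 0 0 0 0.5 0;0 0 0 0 0 0 0"
}}

```text
time_s: 44.68
eef_pos: [0.617, -0.04, 0.0717]
eef_rot: [0.0, 0.997, 0.075, 0.0]
wrist_force: [-0.9, 0.2, -3.7]
opening: 0.166
grasp_force: 61.4
```

{"fn": "servo_tool", "kwargs": {
  "commands": "0 0 0 0 0 0.5 0;0 0 0 0 0 0 0"
}}

```text
time_s: 44.92
eef_pos: [0.6172, -0.0401, 0.0716]
eef_rot: [0.0, 0.997, 0.075, 0.0]
wrist_force: [-2.5, -0.4, 0.7]
opening: 0.169
grasp_force: 62.1
```

{"fn": "servo_tool", "kwargs": {
  "commands": "0 0 0 0 0 0 0.35;0 0 0 0 0 0 0.35;0 0 0 0 0 -25 0.35;0 0 0 0 0 -50 0.35;0 0 0 0 0 0 0.6"
}}

```text
time_s: 45.55
eef_pos: [0.6207, -0.0407, 0.1514]
eef_rot: [0.002, 0.997, 0.075, 0.005]
wrist_force: [0.9, -0.1, 0.5]
opening: 0.549
grasp_force: 0.0
```

```bash
python3 - <<'E'
from h import *
c=calibration("wrist"); im=camera("wrist"); t=camera("top"); ct=calibration("top"); cv2.imwrite("pics/t14.png",t); cv2.imwrite("pics/w14.png",im)
for C,I,n in((c,im,"wrist"),(ct,t,"top")):
    H,S,V=cv2.split(cv2.cvtColor(I,cv2.COLOR_BGR2HSV))
    for k in blobs(((H<6)|(H>174))&(S>170)&(V>60),15):
        b=cv2.boundingRect(k)
        if n=="wrist" or (140<b[0]<480 and 140<b[1]<300): print(n,"red",b,rect(C,k,.112))
    for k in blobs((H>100)&(H<118)&(S>120)&(V>60),60): print(n,"blue",cv2.boundingRect(k),rect(C,k,.06))
t0=cv2.imread("pics/top0.png"); H,S,V=cv2.split(cv2.cvtColor(t0,cv2.COLOR_BGR2HSV))
for k in blobs((S<60)&(V>150),20):
    b=cv2.boundingRect(k)
    if 370<b[0]<400 and 195<b[1]<230: print("cap",b,rect(ct,k,.115))
k=max(blobs((S<110)&(V<95),300),key=lambda k:-abs(cv2.boundingRect(k)[0]-438)-abs(cv2.boundingRect(k)[1]-240)); print("pad",cv2.boundingRect(k),rect(ct,k,.1))
go(502,-193,200,0); print(get_obs()["eef_pos"])
E
```

```text
wrist red (302, 181, 25, 80) [617.9 -39.4   9.1  52.1  15.1]
wrist red (107, 179, 47, 80) [602.3  73.5   8.9  51.8  24.4]
wrist blue (601, 379, 39, 21) [ 485.9 -342.1   64.1   45.4   16.6]
wrist blue (433, 287, 34, 13) [ 556.7 -162.   -65.9   27.2    9. ]
top red (329, 173, 7, 12) [ 6.044e+02 -4.320e+01 -3.000e-01  3.030e+01  1.630e+01]
top red (286, 173, 5, 11) [6.063e+02 7.640e+01 2.000e-01 2.750e+01 1.090e+01]
top blue (424, 232, 42, 43) [ 4.009e+02 -3.573e+02  2.000e-01  1.169e+02  1.127e+02]
top blue (379, 206, 16, 18) [ 505.6 -195.3   21.7   48.1   37.2]
top blue (532, 146, 75, 65) [ 609.6 -723.   -61.5  188.6  135.4]
cap (385, 207, 13, 13) [ 508.5 -201.    43.9   32.    30.8]
pad (438, 241, 28, 26) [ 400.8 -361.7   43.9   70.8   68. ]
yaw 8.6 turn wz 0.15 shift pre-turn axes [-137.1  134.   -53.3] post-turn axes [-115.5  153.   -53.3]
[ 0.61752475 -0.0400188   0.1467394 ]
```

Weights are on both sides at y_m about ±60. Now the blue bottle: moving close to measure its cap.

```bash
python3 -c "
from h import *
go(460,-197,190,0)"
```

```text
yaw 8.6 turn wz 0.15 shift pre-turn axes [-179.2  131.7  -43.3] post-turn axes [-157.5  157.   -43.3]
```

{"fn": "servo_tool", "kwargs": {
  "commands": "0 0 0.15 0 0 -43 1;0 0 0 -39.4 39.2 0 1;0 0 0 -39.4 39.2 0 1;0 0 0 -39.4 39.2 0 1;0 0 0 -39.4 39.2 0 1"
}}

```text
time_s: 46.28
eef_pos: [0.4573, -0.1971, 0.1874]
eef_rot: [-0.001, 1.0, 0.0, -0.001]
wrist_force: [0.6, -1.1, 0.1]
opening: 0.999
grasp_force: 0.0
```

{"fn": "servo_tool", "kwargs": {
  "commands": "0 0 0 0 0 0 1;0 0 0 0 0 0 1;0 0 0 0 0 0 1"
}}

```text
time_s: 46.65
eef_pos: [0.4598, -0.1957, 0.1884]
eef_rot: [-0.0, 1.0, 0.001, -0.0]
wrist_force: [-0.1, 1.0, 0.2]
opening: 0.999
grasp_force: 0.0
```

```bash
python3 - <<'E'
from h import *
c=calibration("wrist"); im=camera("wrist"); cv2.imwrite("pics/w15.png",im)
H,S,V=cv2.split(cv2.cvtColor(im,cv2.COLOR_BGR2HSV)); print(get_obs()["eef_pos"],w2px(c,[.509,-.197,.115]),w2px(c,[.402,-.358,.1]))
for k in blobs((S<60)&(V>150),200): 
    (u,v),r=cv2.minEnclosingCircle(k); print("white",cv2.boundingRect(k),rect(c,k,.115),px2w(c,u,v,.115))
for k in blobs((H>100)&(H<118)&(S>120)&(V>60),200): print("blue",cv2.boundingRect(k),rect(c,k,.07))
for k in blobs((S<110)&(V<95),500): print("dark",cv2.boundingRect(k),rect(c,k,.1))
E
```

```text
[ 0.45985271 -0.19568444  0.18851687] (np.float64(318.7305345891311), np.float64(131.7474432715317)) (np.float64(518.7275032309053), np.float64(265.9067143314724))
white (297, 108, 47, 48) [ 5.089e+02 -1.979e+02  1.000e-01  3.130e+01  3.120e+01] [ 0.50933405 -0.19771698  0.115     ]
white (348, 0, 141, 38) [ 581.6 -257.6   85.2   84.4   21. ] [ 0.58216221 -0.25790965  0.115     ]
white (0, 0, 209, 105) [564.7 -51.5 -81.4 141.6  56.6] [ 0.55591054 -0.05639228  0.115     ]
blue (424, 176, 141, 130) [ 4.080e+02 -3.481e+02  1.000e-01  1.221e+02  1.140e+02]
blue (287, 95, 65, 67) [ 507.3 -197.7    1.8   52.    51.2]
dark (467, 220, 98, 86) [ 405.8 -355.4   30.    82.1   71.2]
dark (0, 129, 640, 271) [ 388.9 -197.7  -89.8  581.1  241.1]
dark (61, 0, 86, 25) [584.9 -56.  -90.   55.   14.2]
dark (0, 0, 61, 56) [575.3  -4.6  78.1  39.7  33.5]
```

View pics/w15.png

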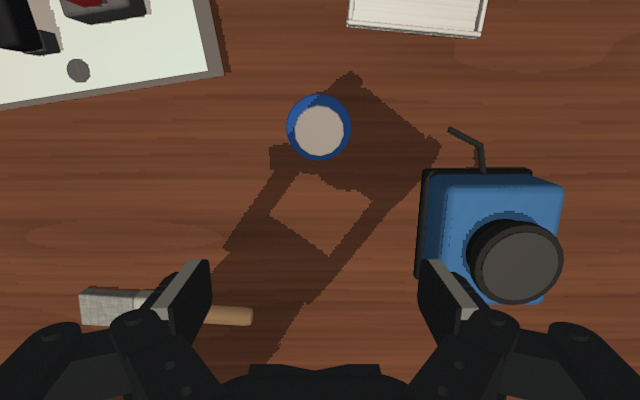

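The cap is centred at (320,131), so the bottle is at (509,−197.7); the pad's top is centred near (519,262).

{"fn": "servo_tool", "kwargs": {
  "commands": "0 0 0 49.2 2 0 1;0 0 0 0 0 0 1;0 0 0 0 0 50 1;0 0 0 0 0 50 1;0 0 0 0 0 30 1"
}}

```text
time_s: 47.32
eef_pos: [0.5071, -0.1968, 0.0562]
eef_rot: [-0.001, 1.0, 0.001, -0.002]
wrist_force: [-0.6, -0.2, 0.4]
opening: 1.0
grasp_force: 0.0
```

{"fn": "servo_tool", "kwargs": {
  "commands": "0 0 0 0 0 8 1;0 0 0 0 0 5 1;0 0 0 0 0 4 1;0 0 0 0 0 0 1"
}}

```text
time_s: 47.82
eef_pos: [0.5091, -0.199, 0.0428]
eef_rot: [0.0, 1.0, -0.0, 0.001]
wrist_force: [0.4, 0.2, -0.5]
opening: 0.998
grasp_force: 0.0
```

{"fn": "servo_tool", "kwargs": {
  "commands": "0 0 0 0 0 0 0;0 0 0 0 0 0 0;0 0 0 0 0 0 0;0 0 0 0 0 0 0"
}}

```text
time_s: 48.32
eef_pos: [0.509, -0.1989, 0.043]
eef_rot: [0.0, 1.0, -0.0, 0.0]
wrist_force: [-1.3, 1.0, 4.8]
opening: 0.555
grasp_force: 62.1
```

```bash
python3 - <<'E'
from h import *
im=cv2.imread("pics/w15.png"); c=calibration("wrist")
# reconstruct w15 calibration: same orientation, shift of TCP
o=get_obs(); s=np.array([.45985,-.19568,.18852])-o["eef_pos"]; c["t"]=c["t"]-c["R"]@s
g=cv2.GaussianBlur(cv2.cvtColor(im,cv2.COLOR_BGR2GRAY),(3,3),0)
ks=cv2.HoughCircles(g,cv2.HOUGH_GRADIENT,1.5,30,param1=60,param2=25,minRadius=36,maxRadius=50)
for u,v,r in ks[0][:8]:
    if u>440: print(u,v,r,px2w(c,u,v,.1))
print("manual",px2w(c,519,262.5,.1),px2w(c,474,262,.1),px2w(c,563,262,.1)); print(o["opening"],o["grasp_force"])
E
```

```text
512.25 258.75 45.75 [ 0.40813734 -0.35192025  0.1       ]
manual [ 0.40485998 -0.35783161  0.1       ] [ 0.40528423 -0.32179862  0.1       ] [ 0.4053124  -0.39291135  0.1       ]
0.5547727571012381 62.12599564343691
```

Gripped. Carrying the bottle over the platform.

{"fn": "servo_tool", "kwargs": {
  "commands": "0 0 0 0 0 -20 0;0 0 0 0 0 -60 0;0 0 0 0 0 -60 0;0 0 0 -26.2 39.8 0 0;0 0 0 -26.2 39.8 0 0"
}}

```text
time_s: 48.95
eef_pos: [0.4559, -0.2789, 0.183]
eef_rot: [0.001, 1.0, 0.001, 0.001]
wrist_force: [0.2, 0.2, -2.9]
opening: 0.563
grasp_force: 62.9
```

{"fn": "servo_tool", "kwargs": {
  "commands": "0 0 0 -26.2 39.8 0 0;0 0 0 -26.2 39.8 0 0;0 0 0 0 0 0 0;0 0 0 0 0 0 0"
}}

```text
time_s: 49.45
eef_pos: [0.4035, -0.3573, 0.1816]
eef_rot: [-0.001, 1.0, -0.0, -0.0]
wrist_force: [0.7, 0.6, -1.7]
opening: 0.557
grasp_force: 63.0
```

```bash
python3 - <<'E'
from h import *
o=get_obs();print({k:np.round(o[k],4) for k in("time_s","eef_pos","eef_rot","wrist_force","opening")}); go(404,-358,150,0)
E
```

```text
{'time_s': np.float64(49.45), 'eef_pos': array([ 0.4035, -0.3573,  0.1816]), 'eef_rot': array([-6.e-04,  1.e+00, -5.e-04, -2.e-04]), 'wrist_force': array([ 0.7092,  0.5996, -1.6594]), 'opening': np.float64(0.5569)}
yaw -0.1 turn wz -0.001 shift pre-turn axes [ 0.5  0.7 31.6] post-turn axes [ 0.5  0.7 31.6]
```

Descend to contact (about 143 mm), then press to about 135.

{"fn": "servo_tool", "kwargs": {
  "commands": "0 0 0 0.5 0.7 15 0;0 0 0 0 0 12 0;0 0 0 0 0 8 0;0 0 0 0 0 0 0"
}}

```text
time_s: 49.95
eef_pos: [0.404, -0.3577, 0.1458]
eef_rot: [-0.001, 1.0, 0.0, -0.001]
wrist_force: [0.0, -0.4, -1.6]
opening: 0.562
grasp_force: 62.9
```

{"fn": "servo_tool", "kwargs": {
  "commands": "0 0 0 0 0 2 0;0 0 0 0 0 2 0;0 0 0 0 0 0 0"
}}

```text
time_s: 50.32
eef_pos: [0.4043, -0.3587, 0.1431]
eef_rot: [0.0, 1.0, -0.0, 0.0]
wrist_force: [-0.8, 0.6, -2.0]
opening: 0.559
grasp_force: 63.0
```

{"fn": "servo_tool", "kwargs": {
  "commands": "0 0 0 0 0 2 0;0 0 0 0 0 2 0;0 0 0 0 0 0 0"
}}

```text
time_s: 50.7
eef_pos: [0.4045, -0.3588, 0.1396]
eef_rot: [0.0, 1.0, -0.0, 0.0]
wrist_force: [-1.0, 1.8, 5.0]
opening: 0.559
grasp_force: 63.7
```

{"fn": "servo_tool", "kwargs": {
  "commands": "0 0 0 0 0 2 0;0 0 0 0 0 2 0;0 0 0 0 0 1 0;0 0 0 0 0 0 0"
}}

```text
time_s: 51.2
eef_pos: [0.4046, -0.3589, 0.135]
eef_rot: [0.0, 1.0, -0.0, 0.0]
wrist_force: [-1.9, 2.6, 8.1]
opening: 0.56
grasp_force: 64.0
```

{"fn": "servo_tool", "kwargs": {
  "commands": "0 0 0 0 0 0.7 0;0 0 0 0 0 0 0"
}}

```text
time_s: 51.45
eef_pos: [0.4047, -0.359, 0.1349]
eef_rot: [0.001, 1.0, -0.0, 0.001]
wrist_force: [-2.4, 3.5, 11.8]
opening: 0.558
grasp_force: 64.4
```

It has bottomed out. One more bit of press, then hold for over 2 s.

{"fn": "servo_tool", "kwargs": {
  "commands": "0 0 0 0 0 0.6 0;0 0 0 0 0 0 0;0 0 0 0 0 0 0;0 0 0 0 0 0 0;0 0 0 0 0 0 0"
}}

```text
time_s: 52.08
eef_pos: [0.4048, -0.359, 0.1349]
eef_rot: [0.001, 1.0, -0.0, 0.001]
wrist_force: [-2.8, 5.0, 15.7]
opening: 0.558
grasp_force: 64.7
```

{"fn": "servo_tool", "kwargs": {
  "commands": "0 0 0 0 0 0 0;0 0 0 0 0 0 0;0 0 0 0 0 0 0;0 0 0 0 0 0 0;0 0 0 0 0 0 0"
}}

```text
time_s: 52.7
eef_pos: [0.4048, -0.359, 0.1348]
eef_rot: [0.001, 1.0, -0.0, 0.001]
wrist_force: [-2.9, 5.4, 14.8]
opening: 0.558
grasp_force: 64.7
```

{"fn": "servo_tool", "kwargs": {
  "commands": "0 0 0 0 0 0 0;0 0 0 0 0 0 0;0 0 0 0 0 0 0;0 0 0 0 0 0 0;0 0 0 0 0 0 0"
}}

```text
time_s: 53.32
eef_pos: [0.4049, -0.359, 0.1349]
eef_rot: [0.001, 1.0, -0.0, 0.001]
wrist_force: [-2.4, 5.1, 14.7]
opening: 0.563
grasp_force: 64.7
```

{"fn": "servo_tool", "kwargs": {
  "commands": "0 0 0 0 0 0 0;0 0 0 0 0 0 0;0 0 0 0 0 0 0;0 0 0 0 0 0 0;0 0 0 0 0 0 0"
}}

```text
time_s: 53.95
eef_pos: [0.4049, -0.359, 0.1349]
eef_rot: [0.001, 1.0, -0.0, 0.001]
wrist_force: [-3.0, 4.6, 15.1]
opening: 0.56
grasp_force: 64.7
```

{"fn": "servo_tool", "kwargs": {
  "commands": "0 0 0 0 0 0 0;0 0 0 0 0 0 0;0 0 0 0 0 -4 0;0 0 0 0 0 -10 0;0 0 0 0 0 -30 0"
}}

```text
time_s: 54.58
eef_pos: [0.4031, -0.3572, 0.175]
eef_rot: [-0.002, 1.0, -0.0, -0.001]
wrist_force: [0.5, 0.1, -1.5]
opening: 0.558
grasp_force: 63.0
```

```bash
python3 - <<'E'
from h import *
print(get_obs()["time_s"],get_obs()["eef_pos"],get_obs()["wrist_force"]); go(645,-288,180,0); go(645,-288,180)
E
```

```text
54.575 [ 0.4031245  -0.35722934  0.17504508] [ 0.49839795  0.0717463  -1.50325282]
yaw -0.0 turn wz -0.0 shift pre-turn axes [241.9 -69.3  -5. ] post-turn axes [241.9 -69.2  -5. ]
yaw -0.0 turn wz 0.0 shift pre-turn axes [241.9 -69.3  -5. ] post-turn axes [241.9 -69.3  -5. ]
```

{"fn": "servo_tool", "kwargs": {
  "commands": "0 0 0 48.4 -13.9 0 0;0 0 0 48.4 -13.9 0 0;0 0 0 48.4 -13.9 0 0;0 0 0 48.4 -13.8 0 0;0 0 0 48.3 -13.8 0 0"
}}

```text
time_s: 55.2
eef_pos: [0.6473, -0.2886, 0.1757]
eef_rot: [-0.0, 1.0, -0.0, -0.001]
wrist_force: [0.9, -1.1, -2.1]
opening: 0.562
grasp_force: 63.0
```

{"fn": "servo_tool", "kwargs": {
  "commands": "0 0 0 0 0 0 0;0 0 0 0 0 40 0;0 0 0 0 0 40 0;0 0 0 0 0 25 0;0 0 0 0 0 0 0"
}}

```text
time_s: 55.82
eef_pos: [0.6431, -0.2884, 0.0681]
eef_rot: [-0.002, 1.0, -0.0, -0.003]
wrist_force: [-0.9, -0.4, -2.1]
opening: 0.555
grasp_force: 62.9
```

```bash
python3 - <<'E'
from h import *
c=calibration("wrist"); im=camera("wrist"); print(get_obs()["eef_pos"])
H,S,V=cv2.split(cv2.cvtColor(im,cv2.COLOR_BGR2HSV))
for k in blobs((S<70)&(V>130),1500): print(cv2.boundingRect(k),rect(c,k,.014))
print([np.round(w2px(c,[.645+a,-.288+b,.014])) for a in(-.06,.06) for b in(-.06,.06)])
E
```

```text
[ 0.64475026 -0.2892226   0.07057141]
(264, 256, 104, 115) [ 5.615e+02 -2.874e+02  2.000e-01  9.580e+01  7.610e+01]
(0, 121, 85, 255) [597.4 -96.6 -14.5 200.2  59.8]
(226, 100, 197, 189) [ 648.8 -291.8   85.2  126.7  119.2]
[array([401., 288.]), array([232., 287.]), array([415., 113.]), array([219., 113.])]
```

{"fn": "servo_tool", "kwargs": {
  "commands": "0 0 0 3 2 12 0;0 0 0 0 0 6 0;0 0 0 0 0 0 0"
}}

```text
time_s: 56.25
eef_pos: [0.6488, -0.2911, 0.0533]
eef_rot: [-0.0, 1.0, -0.0, -0.0]
wrist_force: [-0.2, -0.2, -2.3]
opening: 0.561
grasp_force: 63.0
```

{"fn": "servo_tool", "kwargs": {
  "commands": "0 0 0 0 0 2 0;0 0 0 0 0 1.5 0;0 0 0 0 0 0 0"
}}

```text
time_s: 56.62
eef_pos: [0.6491, -0.2913, 0.0502]
eef_rot: [-0.0, 1.0, -0.0, -0.0]
wrist_force: [0.8, 0.6, -1.5]
opening: 0.559
grasp_force: 63.0
```

{"fn": "servo_tool", "kwargs": {
  "commands": "0 0 0 0 0 1 0;0 0 0 0 0 0 0"
}}

```text
time_s: 56.88
eef_pos: [0.6491, -0.2913, 0.0492]
eef_rot: [-0.0, 1.0, -0.0, -0.0]
wrist_force: [-0.1, -0.2, -2.1]
opening: 0.56
grasp_force: 63.0
```

{"fn": "servo_tool", "kwargs": {
  "commands": "0 0 0 0 0 1 0;0 0 0 0 0 0 0"
}}

```text
time_s: 57.12
eef_pos: [0.6491, -0.2913, 0.0481]
eef_rot: [-0.0, 1.0, -0.0, -0.0]
wrist_force: [-0.5, -1.5, -2.9]
opening: 0.56
grasp_force: 63.0
```

{"fn": "servo_tool", "kwargs": {
  "commands": "0 0 0 0 0 0.8 0;0 0 0 0 0 0 0"
}}

```text
time_s: 57.38
eef_pos: [0.6491, -0.2913, 0.0473]
eef_rot: [-0.0, 1.0, -0.0, -0.0]
wrist_force: [-0.5, 0.8, -1.4]
opening: 0.557
grasp_force: 63.0
```

{"fn": "servo_tool", "kwargs": {
  "commands": "0 0 0 0 0 0.7 0;0 0 0 0 0 0 0"
}}

```text
time_s: 57.62
eef_pos: [0.6493, -0.2913, 0.0471]
eef_rot: [0.0, 1.0, -0.0, 0.0]
wrist_force: [0.0, -0.1, 0.8]
opening: 0.561
grasp_force: 63.2
```

Standing on the tray floor. Release, rise and retreat, then check that everything is still in place.

{"fn": "servo_tool", "kwargs": {
  "commands": "0 0 0 0 0 0 0.8;0 0 0 0 0 0 1;0 0 0 0 0 0 1;0 0 0 0 0 -10 1;0 0 0 0 0 -40 1"
}}

```text
time_s: 58.25
eef_pos: [0.6472, -0.2901, 0.0944]
eef_rot: [-0.002, 1.0, -0.0, -0.002]
wrist_force: [-0.3, -0.5, 0.0]
opening: 1.003
grasp_force: 0.0
```

{"fn": "servo_tool", "kwargs": {
  "commands": "0 0 0 0 0 -60 1;0 0 0 0 0 -60 1;0 0 0 -60 0 0 1;0 0 0 -60 0 0 1;0 0 0 -60 0 0 1"
}}

```text
time_s: 58.88
eef_pos: [0.4676, -0.2913, 0.2177]
eef_rot: [0.001, 1.0, 0.0, 0.001]
wrist_force: [0.2, -2.1, 0.8]
opening: 0.999
grasp_force: 0.0
```

{"fn": "servo_tool", "kwargs": {
  "commands": "0 0 0 -50 20 0 1;0 0 0 -50 35 0 1;0 0 0 -50 35 0 1;0 0 0 0 0 0 1;0 0 0 0 0 0 1"
}}

```text
time_s: 59.5
eef_pos: [0.3194, -0.3813, 0.2173]
eef_rot: [0.0, 1.0, -0.001, 0.0]
wrist_force: [-1.1, 0.7, -0.5]
opening: 1.0
grasp_force: 0.0
```

```bash
python3 - <<'E'
from h import *
t=camera("top"); c=calibration("top"); cv2.imwrite("pics/tend.png",t)
H,S,V=cv2.split(cv2.cvtColor(t,cv2.COLOR_BGR2HSV)); ok=lambda b:140<b[0]<480 and 140<b[1]<300
for n,m,z in(("red",((H<6)|(H>174))&(S>170)&(V>60),.112),("blue",(H>100)&(H<118)&(S>120)&(V>60),.06),("white",(S<45)&(V>140),.058),("amber",(H>8)&(H<16)&(S>190)&(V>120),.06)):
    for k in blobs(m,12):
        b=cv2.boundingRect(k)
        if ok(b): print(n,b,rect(c,k,z))
o=get_obs();print(o["eef_pos"],o["time_s"])
E
```

```text
red (286, 173, 7, 18) [596.3  73.6   8.2  47.9  14.9]
red (329, 167, 8, 18) [612.5 -43.5   9.5  48.5  15.6]
blue (424, 232, 42, 43) [ 400.8 -357.5    0.6  117.1  113.1]
blue (410, 157, 18, 18) [ 646.2 -290.4   37.3   46.    42.6]
white (317, 282, 13, 15) [304.1 -17.5  -0.6  37.9  33.3]
white (296, 282, 20, 9) [312.6  30.8  89.6  52.6  21.7]
white (240, 210, 12, 12) [509.3 199.6   0.8  31.4  31. ]
white (266, 150, 90, 64) [606.7  16.5 -81.5 241.4 152.7]
white (392, 149, 42, 43) [ 638.4 -279.7   85.1  116.3  115.8]
amber (242, 207, 15, 18) [504.8 186.  -21.   50.9  32.6]
[ 0.31985446 -0.38086096  0.21717601] 59.55
```

Everything checks out: the plate is seated, the weights sit either side of the handle, the blue bottle is in the tray and the amber bottle hasn't moved.

```bash
python3 -c "
from bench import *
print(hand_in())"
```

```text
the job is handed in; nothing more can be done
None
```

The job is handed in at about 60 s of the 192 s allowed: both driftwood sticks are in the pocket, the top half is fully home with a weight on either side of the handle, and the blue bottle was pressed fully down for over 2 s and now stands in the drip tray; the result of the judging was not shown.

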